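# Weigh the stoneware jars on the beam scale

### The arm

A 6-joint arm with a two-finger parallel gripper is mounted at the origin on the work surface. World frame = base frame: x ahead of the robot, y to its left, z up, the work surface at z = 0. Lengths are in m, angles in rad, forces in N, time in s.
With the tool pointing down it reaches from about 0.3 to 1 m from the base axis. Payload 5.1 kg.
Tool frame: the origin (TCP) lies midway between the tips of the shut fingers; the grasp point (between the pads) lies 19 mm behind it; z points along the fingers, y is the line along which they close (so a half turn about z gives the same grasp; the last joint's range is limited). The gripper opens to 95 mm and grips with 3 to 60 N. Pads are 20 mm wide; open, the fingers measure 119 mm over their backs; the gripper's body (75 mm by 180 mm) begins 59 mm behind the grasp point.
Start: joints at [1.028, 0.124, 1.65, -0, 1.367, -0.083], TCP at [0.288, 0.582, 0.215] pointing down, gripper open.
Joint ranges: [-2.61, 2.61], [-1.02, 2.33], [0.03, 2.71], [-1.35, 4.49], [0.32, 2.68], [-2.91, 2.91]. Speed limits (rad/s): [2.57, 2.57, 3.14, 3.14, 3.14, 3.14].

### API

Orientations are given as a unit quaternion [x, y, z, w].
In Python, from plant import robot gives the robot as it stands.
- The arm moves only by the tool servo_tool, never from a script. Its argument "increments" is a list of rows, each an object with "offset": the shift along the tool's x, y, z in m, a list of three; "angular": the turn, a rotation vector about the tool's x, y, z in rad, a list of three; "claw": the finger opening in m, from 0 to 0.0951. A call has 1 to 8 rows; each row shifts and turns the commanded pose from where the row before left it, along the tool's axes as they then stand; what a row does not reach is not made up. A row lasts 1/10 s, in which the tool goes at most 50 mm and 8.59 degrees, less where a joint would pass 70% of its speed; a pose out of reach is approached as far as the arm can. A call is refused whole if a number of a shift passes 0.05 or a number of a turn 0.15, either way. A call with a gripper value outside its range is refused whole. The fingers move at their own pace and stop on an object; the grip force is fixed at half the most. Time passes only in rows, so rows that do not move let the fingers close. It gives the time, the measured TCP pose, the force, the opening and the grip force at its end, in the units of the state.
- robot.sense(): the state, without advancing time (a new reading comes with each control period).
- robot.camera(name): name is "scene" or "side" or "wrist"; returns a dict with "image" (384x512x3 uint8, blue, green, red), "z_map" (384x512 float32, m along the optical axis (not along the pixel's ray), 0 where there is no reading), "fx", "fy", "cx", "cy" (pixels), "cam_to_world" (4x4, takes a point from camera to world coordinates). Camera axes: x right, y down, z forward; pixel columns grow to the right and rows downward; lengths in m; the calibration is good to about 2 mm. A picture is of the moment at which its call begins.
- robot.sign_off(): hands the job in; it is judged then, once.
Trained networks look in the newest picture that a camera, given by its name, has taken for a name from the list of things; names that differ only in an ending like _2 or _b are one class to them, and where a whole thing is asked for, a point or a joint stands for the part that bears it (a point fixed in the world has none). Each returns a list of dicts, best first, with "p" (0 to 1); they miss things now and then, are a little off and sometimes report something else, mostly with a low value. They report only what shows in the picture. A call takes as long as a camera call. They do not tell look-alikes from the thing itself.
- robot.outline_of(camera, name): "pixels" (384x512 bool, what is visible of it) and "point" ([row, column] in pixels, amid what is visible of it).
- robot.mark_of(camera, name): "point" ([row, column] in pixels: a listed point, or the origin of a listed thing).
The state is a dict: "clock": time; "joint_positions": joint angles; "joint_vel": joint speeds; "joint_efforts": joint torques, N m; "tcp_pos": TCP position; "tcp_rot": TCP orientation; "contact_force": force on the tool from outside, world axes, zero at the start; "moment": the same for the moment, N m; "opening": finger opening in m; "grasp_force": force on a finger pad.
Only numpy, scipy, OpenCV 4.12 (cv2) and the standard library are available. Lean on these libraries where they do the work, as an engineer would, in place of code of your own. Each camera call takes 0.05 s, during which the arm holds its last target. There are 200 camera calls.

### The job

Fold both flaps of the carton well outward, past upright, then stand every knobbed stoneware jar from it on the pan of the beam scale and slide the poise along the beam until the pointer, with nothing touching the scale but the jars, comes to rest inside the black band. When they have been weighed, stand all the jars upright in the grey basin and slide the poise fully home to the zero notch; the food tin stays in the carton and the other things on the counter stay where they are.

Things in the scene. Friction and masses are not known exactly. Their poses are not given: they have to be found in the camera images.
- carton: Shallow brown cardboard shipping carton, fixed to the counter, 210 (x) x 190 (y) x 62 mm high outside, walls and floor 4 mm. Origin: centre of its underside. It stands left or right of the scale. Its two flaps are hinged on top of its +y and -y walls.
- flap_left (a joint): Flap on the carton's +y wall: 0 = lying flat over the carton, 1.57 = standing upright, 2.7 = folded outward as far as it goes (a firm stop). Cardboard 200 x 72 x 4 mm (72 from hinge to free edge). It stays where it is left; about 0.3 N at the edge moves it. Starts ajar (0.6 to 0.9), with a gap of 65 mm or more between the two free edges.
- flap_right (a joint): Flap on the carton's -y wall, the same, mirrored; it too grows as it folds outward.
- flap_left_hinge (a point): Middle of the left flap's hinge line, at carton x 0, y +94 mm, z 64 mm; the hinge runs along the carton's x.
- flap_right_hinge (a point): Middle of the right flap's hinge line, at carton x 0, y -94 mm, z 64 mm.
- scale: White beam scale, fixed; base 230 (x) x 280 (y) x 35 mm high. Origin: on the counter under it. The pan is at its x -50 mm (towards the robot), the beam runs along its y at x +75 mm, its axis 88 mm above the counter when level, with the pivot at y +105 mm and the pointer at the -y end.
- pan_top (a point): Centre of the pan's floor, about 56 mm above the counter. Steel pan 160 (x) x 220 (y) mm with a rim 8 mm above its floor; it sinks or rises up to 2.5 mm as the beam tips. Axes as the scale's.
- beam (a joint): Beam angle, rad: 0 = level, pointer in the middle of the black band; + = pointer end down (poise too far out); - = pointer end up (pan too heavy). Stops at -0.10 and +0.10. The black band on the white index plate spans -0.025 to +0.025. It settles within 1.5 s of being let go. Between the stops, 10 mm of poise travel outward turns it by about +0.04. Pan empty and poise home: level.
- pointer_tip (a point): Tip of the red pointer, 250 mm from the pivot.
- poise (a joint): Poise position along the beam, m: 0 = home against its stop at the zero notch near the pivot, up to 0.155 outward, towards the scale's -y and the pointer. Notches are marked every 10 mm, but it can stand anywhere: friction (1.5 N) holds it. Each jar on the pan moves the balance point 28 to 44 mm outward.
- poise_tab (a point): Centre of the steel tab on top of the poise, about 122 mm above the counter (up to 20 mm more or less as the beam tips): 18 mm along the beam, 24 mm across, from 16 mm below this point to 15 mm above. It stands on the poise's dark block (28 along the beam x 34 x 36 mm). To be pinched from above.
- basin: Grey plastic washing-up basin, fixed, 220 (x) x 200 (y) x 60 mm high, walls and floor 5 mm. Origin: centre of its underside. On the other side of the scale from the carton.
- basin_in (a point): Centre of the basin's inner floor, 5 mm above the counter; axes as the basin's.
- tin: Flat-topped food tin with no knob, 52 mm in diameter, 45 mm high, standing among the jars in the carton; it stays in the carton. Origin: centre of its underside.
- jar_a: Stoneware jar with a knobbed lid (fixed on), 57 mm in diameter, 55 mm high to the top of the lid, then a knob 22 mm in diameter and 27 mm tall (82 mm in all); 0.20 to 0.30 kg. Origin: centre of its underside, z up through the knob. Starts upright in the carton; may be absent (None). 2 or 3 of the three alike jars are there.
- jar_b: Stoneware jar with a knobbed lid (fixed on), 57 mm in diameter, 55 mm high to the top of the lid, then a knob 22 mm in diameter and 27 mm tall (82 mm in all); 0.20 to 0.30 kg. Origin: centre of its underside, z up through the knob. Starts upright in the carton; may be absent (None). 2 or 3 of the three alike jars are there.
- jar_c: Stoneware jar with a knobbed lid (fixed on), 57 mm in diameter, 55 mm high to the top of the lid, then a knob 22 mm in diameter and 27 mm tall (82 mm in all); 0.20 to 0.30 kg. Origin: centre of its underside, z up through the knob. Starts upright in the carton; may be absent (None). 2 or 3 of the three alike jars are there.
- mug: Bystander: blue mug, 80 mm in diameter, 90 mm high, standing loose on the counter; leave it where it is. Origin at its underside.
- bowl: Bystander: white bowl, 120 mm in diameter, 55 mm high, standing loose on the counter; leave it where it is. Origin at its underside.
- bottle: Bystander: amber glass bottle, 64 mm in diameter, 150 mm high, standing loose on the counter; leave it where it is. Origin at its underside.
- spoon: Bystander: spoon lying on the counter; leave it where it is.
- honey: Bystander: glass honey jar, 70 mm in diameter, 80 mm high, standing loose on the counter; leave it where it is. Origin at its underside.
- sponge: Bystander: yellow sponge, 100 x 65 x 30 mm, standing loose on the counter; leave it where it is. Origin at its underside.
There are look-alikes about, which are no part of the job. Leave any blue or yellow look-alike of the jar_a alone.

How it is judged:
By the outcome, as a careful person would: the job done as asked, in the order asked, and still so for the second after the job is handed in, with the robot touching nothing.
Of jar_a, jar_b, jar_c only 2 to 3 are there at a start; the rules pass over those that are not, and their reading is None.
At some moment in a run one of jar_a, jar_b, jar_c may be knocked a few centimetres aside while the robot is not near it.
It also fails if it takes over 210 s, if anything falls off the work surface, if the arm or the gripper's body presses on something with over 40 N, if the wrist force passes 120 N, or if a joint passes its speed limit or range.

## Working session

There is one attempt and no reset: what is moved stays moved. The work goes in short steps, Python scripts to look and compute and a tool call to move; the robot and the scene stay as the last step left them, time stands still between calls to the robot, and variables do not carry over. Pictures are saved under pics/ and viewed, at most 14 in all, crops included, and the job is handed in when it is done.

Besides the shell and the picture viewer there is one more tool, called after ">>>" as name([rows], argument=value, ...), one row to a line, values as JSON. servo_tool: Moves the arm, as the interface text tells. Its arguments: {"type":"object","properties":{"increments":{"type":"array","items":{"type":"object","properties":{"offset":{"type":"array","items":{"type":"number"}},"angular":{"type":"array","items":{"type":"number"}},"claw":{"type":"number"}}}}},"required":["increments"]}

```bash
mkdir -p pics; ls
cat > h.py <<'E'
import numpy as np, cv2
from plant import robot
from scipy.spatial.transform import Rotation as R
def P(c,r,col,z=None):
    """world point at pixel (row,col); z: world plane height, else depth map"""
    T=np.array(c["cam_to_world"]); d=np.array([(col-c["cx"])/c["fx"],(r-c["cy"])/c["fy"],1.])
    if z is None: s=c["z_map"][int(round(r)),int(round(col))]
    else: s=(z-T[2,3])/(T[:3,:3]@d)[2]
    return T[:3,:3]@(d*s)+T[:3,3]
def cloud(c):
    v,u=np.mgrid[0:384,0:512]; z=c["z_map"]; T=np.array(c["cam_to_world"])
    X=np.stack([(u-c["cx"])/c["fx"]*z,(v-c["cy"])/c["fy"]*z,z],-1)
    return X@T[:3,:3].T+T[:3,3]
def tool(dw):
    """world shift -> tool shift"""
    return R.from_quat(robot.sense()["tcp_rot"]).inv().apply(dw)
np.set_printoptions(precision=4,suppress=True)
E
python3 - <<'E'
from h import *
s=robot.sense(); print(s)
for n in ["scene","side"]:
    c=robot.camera(n); cv2.imwrite(f"pics/{n}0.png",cv2.resize(c["image"],(800,600)))
    print(n,np.array(c["cam_to_world"])[:3])
    for t in ["carton","flap_left","flap_left_hinge","flap_right_hinge","scale","pan_top","pointer_tip","poise_tab","basin","basin_in","tin","jar_a","mug","bowl","bottle","spoon","honey","sponge"]:
        for m in robot.mark_of(n,t)[:5]:
            r,k=m["point"]; 
            try: print(t,round(m["p"],2),np.round([r,k]),P(c,r,k), P(c,r,k,{"pan_top":.056,"pointer_tip":.088,"poise_tab":.122,"flap_left_hinge":.064,"flap_right_hinge":.064,"jar_a":.004,"tin":.004,"basin_in":.005}.get(t,0)))
            except Exception as e: print(t,e)
E
```

```text
pics
{'clock': 0.0, 'joint_positions': array([ 1.0284,  0.1245,  1.6517, -0.    ,  1.3675, -0.0826]), 'joint_vel': array([-0.0008, -0.0008,  0.0013, -0.0003,  0.    ,  0.0014]), 'joint_efforts': array([  0.0002, -41.7598, -35.9935,   0.0776,   0.0492,  -0.0002]), 'tcp_pos': array([0.2882, 0.5819, 0.2134]), 'tcp_rot': array([ 0.2279,  0.9737, -0.001 , -0.0003]), 'contact_force': array([-0.1611, -0.3574, -0.1636]), 'moment': array([-0.0554,  0.0548, -0.0333]), 'grasp_force': 0.0, 'opening': 0.09510697428426063}
scene [[ 0.454   0.5828 -0.674   1.5956]
 [ 0.8909 -0.3081  0.3337 -0.5488]
 [-0.0132 -0.752  -0.6591  1.0392]]
carton 0.73 [216. 164.] [ 0.5123 -0.3391  0.0059] [ 0.5062 -0.3379  0.    ]
carton 0.71 [169. 256.] [0.491  0.0034 0.0572] [0.4267 0.0355 0.    ]Traceback (most recent call last):
  File "<stdin>", line 7, in <module>
ValueError: it knows: basin, basin_in, bottle, bowl, carton, flap_left_hinge, flap_right_hinge, honey, jar, mug, pan_top, pointer_tip, poise_tab, scale, sponge, spoon, tin
```

Run:
```python
from h import *
for n in ["scene","side"]:
    c=robot.camera(n); cv2.imwrite(f"pics/{n}0.png",cv2.resize(c["image"],(800,600)))
    print(n,np.array(c["cam_to_world"])[:3,3])
    for t in ["carton","flap_left_hinge","flap_right_hinge","scale","pan_top","pointer_tip","poise_tab","basin","basin_in","tin","jar","mug","bowl","bottle","spoon","honey","sponge"]:
        for m in robot.mark_of(n,t)[:5]:
            r,k=m["point"]; 
            try: print(t,round(m["p"],2),np.round([r,k]),P(c,r,k), P(c,r,k,{"pan_top":.056,"pointer_tip":.088,"poise_tab":.122,"flap_left_hinge":.064,"flap_right_hinge":.064,"jar":.004,"tin":.004,"basin_in":.005}.get(t,0)))
            except Exception as e: print(t,e)
```

```text
scene [ 1.5956 -0.5488  1.0392]
carton 0.94 [217. 162.] [ 0.5479 -0.3543  0.0406] [ 0.5053 -0.3464  0.    ]
carton 0.31 [225. 316.] [0.7955 0.056  0.0332] [0.7691 0.0759 0.    ]
flap_left_hinge 0.63 [192. 190.] [ 0.519  -0.2465  0.076 ] [ 0.5057 -0.2427  0.064 ]
flap_left_hinge 0.63 [236. 291.] [ 0.7996 -0.0346  0.0308] [ 0.8258 -0.0516  0.064 ]
flap_right_hinge 0.79 [207. 128.] [ 0.4061 -0.432  -0.0018] [ 0.4813 -0.4394  0.064 ]
scale 0.81 [186. 257.] [ 0.6054 -0.0483  0.0863] [ 0.5157 -0.0029  0.    ]
pan_top 0.83 [172. 256.] [ 0.5049 -0.0022  0.0568] [ 0.504  -0.0017  0.056 ]
pan_top 0.37 [235. 290.] [ 0.8006 -0.0387  0.0376] [ 0.8152 -0.048   0.056 ]
pointer_tip 0.84 [198. 227.] [ 0.5803 -0.1462  0.0568] [ 0.6125 -0.159   0.088 ]
pointer_tip 0.52 [262. 201.] [ 0.7577 -0.3094  0.0179] [ 0.8152 -0.3258  0.088 ]
poise_tab 0.76 [170. 284.] [0.6208 0.0376 0.1327] [0.6092 0.0445 0.122 ]
basin 0.74 [256. 105.] [ 0.6143 -0.5494  0.029 ] [ 0.5861 -0.5495  0.    ]
basin 0.62 [159. 335.] [0.5214 0.3175 0.0091] [0.512  0.3251 0.    ]
basin 0.23 [169. 254.] [ 0.4901 -0.0023  0.0604] [0.4219 0
[... 2994 characters left out ...]
3117  0.0399] [ 0.4688 -0.2855  0.004 ]
jar 0.45 [225. 261.] [ 0.6058 -0.1143  0.0352] [ 0.6058 -0.0841  0.004 ]
mug 0.87 [197. 312.] [ 0.7493 -0.0508  0.0892] [0.7661 0.0492 0.    ]
bowl 0.78 [155. 302.] [0.744  0.2386 0.0264] [0.7484 0.2753 0.    ]
bowl 0.25 [281. 203.] [ 0.468  -0.3142  0.0385] [ 0.4615 -0.2862  0.    ]
bottle 0.93 [213. 317.] [ 0.7604 -0.104   0.0784] [ 0.7761 -0.0227  0.    ]
spoon 0.81 [294. 309.] [ 0.7319 -0.3156 -0.0023] [ 0.7315 -0.3172  0.    ]
honey 0.56 [235. 317.] [ 0.7613 -0.1514  0.0405] [ 0.7691 -0.1138  0.    ]
honey 0.37 [321. 205.] [ 0.489  -0.4277  0.0475] [ 0.4821 -0.3995  0.    ]
sponge 0.2 [213. 313.] [ 0.7493 -0.1049  0.078 ] [ 0.7638 -0.0242  0.    ]
```

View pics/scene0.png

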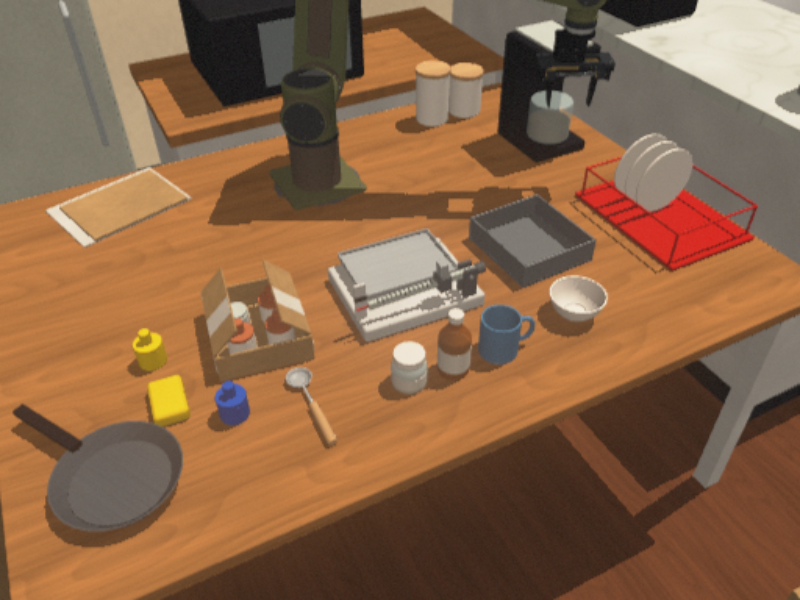

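View pics/side0.png

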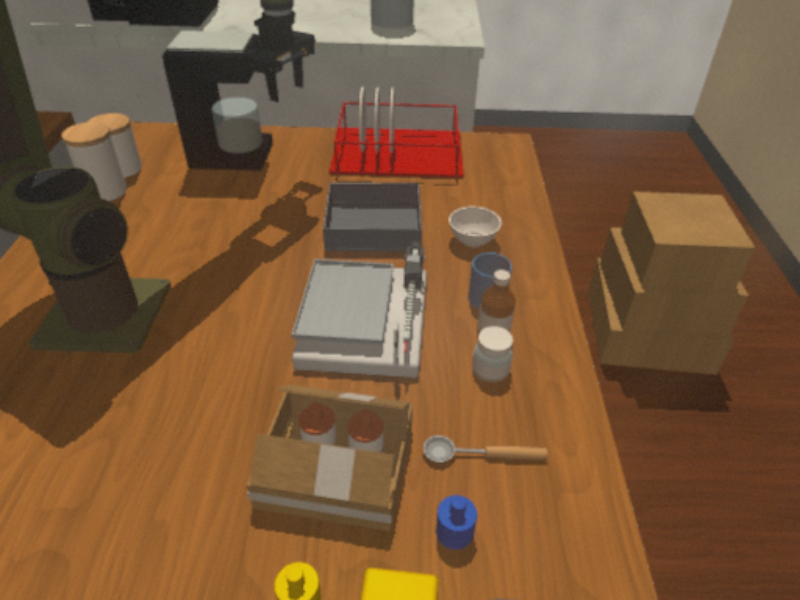

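The scene picture shows the carton near (255,330) with its flaps ajar. The scale is near (405,290), the basin near (530,238), and the blue and yellow look-alikes are outside the carton. The side picture shows two red-brown lids in the carton at (318,420) and (365,428). Next I'll move above the carton for a wrist view.

>>> servo_tool([
  {"offset": [0, 0, -0.05], "angular": [0, 0, -0.115]},
  {"offset": [0, 0, -0.05], "angular": [0, 0, -0.115]},
  {"offset": [0, 0, -0.05], "angular": [0, 0, -0.115]},
  {"offset": [0, 0, -0.05], "angular": [0, 0, -0.115]},
])

```text
invalid input at $.increments[0]: expected keys offset, angular, claw
```

>>> servo_tool([
  {"offset": [-0.01, -0.046, 0]},
  {"offset": [-0.01, -0.046, 0]},
  {"offset": [-0.01, -0.046, 0]},
  {"offset": [-0.01, -0.046, 0]},
  {"offset": [-0.01, -0.046, 0]},
  {"offset": [-0.01, -0.046, 0]},
  {"offset": [-0.01, -0.046, 0]},
  {"offset": [-0.01, -0.046, 0]},
])

```text
invalid input at $.increments[0]: expected keys offset, angular, claw
```

>>> servo_tool([
  {"offset": [-0.01, -0.046, 0]},
  {"offset": [-0.01, -0.046, 0]},
  {"offset": [-0.01, -0.046, 0]},
  {"offset": [-0.01, -0.046, 0]},
  {"offset": [-0.01, -0.046, 0]},
  {"offset": [-0.01, -0.046, 0]},
  {"offset": [-0.01, -0.046, 0]},
  {"offset": [-0.01, -0.046, 0]},
])

```text
invalid input at $.increments[0]: expected keys offset, angular, claw
```

>>> servo_tool([
  {"offset": [-0.01, -0.046, 0], "claw": 0},
  {"offset": [-0.01, -0.046, 0], "claw": 0},
  {"offset": [-0.01, -0.046, 0], "claw": 0},
  {"offset": [-0.01, -0.046, 0], "claw": 0},
  {"claw": 0},
  {"claw": 0},
])

```text
invalid input at $.increments[0]: expected keys offset, angular, claw
```

Run:
```python
from h import *
s=robot.sense(); print(s["clock"],s["tcp_pos"],s["tcp_rot"],s["joint_positions"],s["opening"])
n="wrist"
c=robot.camera(n); cv2.imwrite(f"pics/w1.png",cv2.resize(c["image"],(800,600))); np.savez("w1.npz",**c)
print(np.array(c["cam_to_world"])[:3])
for t,z in dict(carton=0,flap_left_hinge=.064,flap_right_hinge=.064,tin=.004,jar=.004).items():
    for m in robot.mark_of(n,t)[:5]:
        r,k=m["point"]; print(t,round(m["p"],2),np.round([r,k]),P(c,r,k,z))
X=cloud(c)
# carton wall tops: points z 0.055..0.066 ; jar knobs z .08-.09
m=(abs(X[...,2]-.061)<.004)&(abs(X[...,0]-.5)<.13)&(abs(X[...,1]+.34)<.13)
print(m.sum(), cv2.minAreaRect((X[m][:,:2]*1000).astype(np.float32)))
```

```text
1.9 [0.2885 0.5825 0.2146] [ 0.2279  0.9737 -0.     -0.    ] [ 1.0284  0.1238  1.6503  0.      1.3675 -0.0826] 0.09477786139527102
[[ 0.4454  0.8644  0.2334  0.2222]
 [ 0.8953 -0.4298 -0.1166  0.6153]
 [-0.0005  0.2609 -0.9654  0.3846]]
0 ((0.0, 0.0), (0.0, 0.0), 0.0)
```

View pics/w1.png

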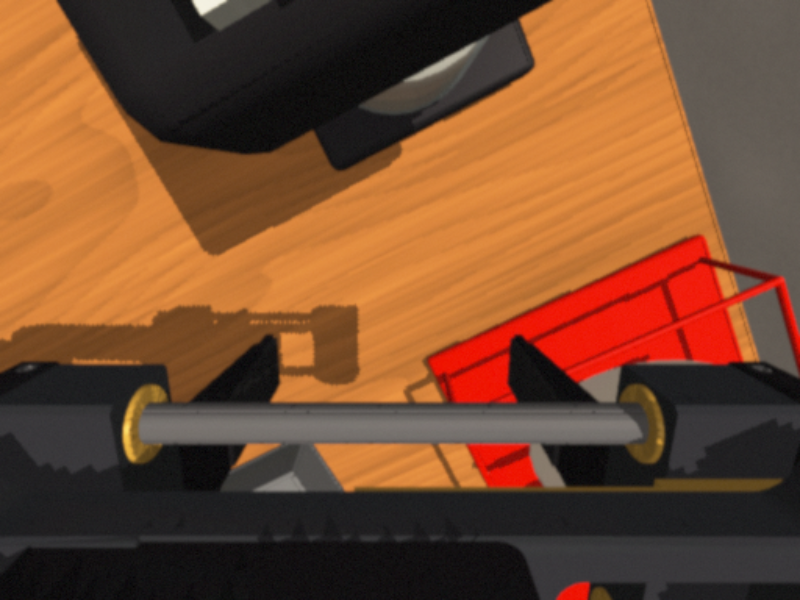

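The wrist view shows only the coffee machine and the red rack. The gripper fills the lower half, so the visible field lies on the tool's +x side. I'll repeat the moves with complete rows.

>>> servo_tool([
  {"offset": [0, 0, -0.05], "angular": [0, 0, -0.115], "claw": 0},
  {"offset": [0, 0, -0.05], "angular": [0, 0, -0.115], "claw": 0},
  {"offset": [0, 0, -0.05], "angular": [0, 0, -0.115], "claw": 0},
  {"offset": [0, 0, -0.04], "angular": [0, 0, -0.115], "claw": 0},
])

```text
clock: 2.6
tcp_pos: [0.2885, 0.5826, 0.4085]
tcp_rot: [-0.002, 1.0, 0.001, 0.001]
contact_force: [0.2, 0.5, 0.4]
opening: 0.0688
grasp_force: 0.0
```

>>> servo_tool([
  {"offset": [-0.014, -0.046, 0], "angular": [0, 0, 0], "claw": 0},
  {"offset": [-0.014, -0.046, 0], "angular": [0, 0, 0], "claw": 0},
  {"offset": [-0.014, -0.046, 0], "angular": [0, 0, 0], "claw": 0},
  {"offset": [-0.014, -0.046, 0], "angular": [0, 0, 0], "claw": 0},
  {"offset": [-0.014, -0.046, 0], "angular": [0, 0, 0], "claw": 0},
  {"offset": [-0.014, -0.046, 0], "angular": [0, 0, 0], "claw": 0},
  {"offset": [-0.014, -0.046, 0], "angular": [0, 0, 0], "claw": 0},
  {"offset": [-0.014, -0.046, 0], "angular": [0, 0, 0], "claw": 0},
])

```text
clock: 3.4
tcp_pos: [0.4006, 0.2127, 0.4049]
tcp_rot: [-0.0, 1.0, 0.0, 0.001]
contact_force: [-0.2, 0.6, -0.2]
opening: 0.005
grasp_force: 0.0
```

>>> servo_tool([
  {"offset": [-0.014, -0.046, 0], "angular": [0, 0, 0], "claw": 0},
  {"offset": [-0.014, -0.046, 0], "angular": [0, 0, 0], "claw": 0},
  {"offset": [-0.014, -0.046, 0], "angular": [0, 0, 0], "claw": 0},
  {"offset": [-0.014, -0.046, 0], "angular": [0, 0, 0], "claw": 0},
  {"offset": [-0.014, -0.046, 0], "angular": [0, 0, 0], "claw": 0},
  {"offset": [-0.014, -0.046, 0], "angular": [0, 0, 0], "claw": 0},
  {"offset": [-0.014, -0.046, 0], "angular": [0, 0, 0], "claw": 0},
  {"offset": [-0.014, -0.046, 0], "angular": [0, 0, 0], "claw": 0},
])

```text
clock: 4.2
tcp_pos: [0.5127, -0.1556, 0.4049]
tcp_rot: [0.0, 1.0, -0.0, 0.0]
contact_force: [0.1, 0.3, 0.6]
opening: 0.0003
grasp_force: 0.0
```

>>> servo_tool([
  {"offset": [-0.014, -0.046, 0], "angular": [0, 0, 0], "claw": 0},
  {"offset": [-0.014, -0.046, 0], "angular": [0, 0, 0], "claw": 0},
  {"offset": [-0.014, -0.046, 0], "angular": [0, 0, 0], "claw": 0},
  {"offset": [-0.014, -0.046, 0], "angular": [0, 0, 0], "claw": 0},
  {"offset": [0, 0, 0], "angular": [0, 0, 0], "claw": 0},
])

```text
clock: 4.7
tcp_pos: [0.5688, -0.3423, 0.4011]
tcp_rot: [0.002, 1.0, 0.001, -0.002]
contact_force: [-0.4, 1.1, -1.3]
opening: 0.0002
grasp_force: 0.0
```

Run:
```python
from h import *
s=robot.sense(); print(s["clock"],s["tcp_pos"],s["tcp_rot"],s["joint_positions"],s["opening"])
n="wrist"
c=robot.camera(n); cv2.imwrite(f"pics/w2.png",cv2.resize(c["image"],(800,600))); np.savez("w2.npz",**c)
print(np.array(c["cam_to_world"])[:3])
for t,z in dict(carton=0,flap_left_hinge=.064,flap_right_hinge=.064,tin=.004,jar=.004).items():
    for m in robot.mark_of(n,t)[:5]:
        r,k=m["point"]; print(t,round(m["p"],2),np.round([r,k]),P(c,r,k,z))
```

```text
4.7 [ 0.5688 -0.3423  0.4011] [ 0.0023  1.      0.0007 -0.0019] [-0.622   0.1076  1.3611 -0.0012  1.6767 -2.1883] 0.00019451845446542736
[[ 0.0065  0.9664  0.257   0.4956]
 [ 1.     -0.0065 -0.0007 -0.342 ]
 [ 0.001   0.257  -0.9664  0.5713]]
carton 0.71 [114. 256.] [ 0.4951 -0.3329  0.    ]
flap_left_hinge 0.8 [120. 307.] [ 0.505  -0.2449  0.064 ]
flap_right_hinge 0.88 [103. 201.] [ 0.4761 -0.4275  0.064 ]
flap_right_hinge 0.62 [240. 357.] [ 0.7328 -0.1381  0.064 ]
flap_right_hinge 0.19 [177. 360.] [ 0.607  -0.1444  0.064 ]
tin 0.79 [ 92. 240.] [ 0.4537 -0.3634  0.004 ]
tin 0.6 [176. 359.] [ 0.6198 -0.1223  0.004 ]
tin 0.47 [119. 309.] [ 0.5046 -0.2296  0.004 ]
jar 0.9 [131. 232.] [ 0.5276 -0.3801  0.004 ]
jar 0.68 [136. 275.] [ 0.5382 -0.2956  0.004 ]
jar 0.67 [101. 147.] [ 0.4691 -0.5401  0.004 ]
jar 0.6 [101. 278.] [ 0.4712 -0.2905  0.004 ]
jar 0.57 [207. 204.] [ 0.683 -0.443  0.004]
```

View pics/w2.png

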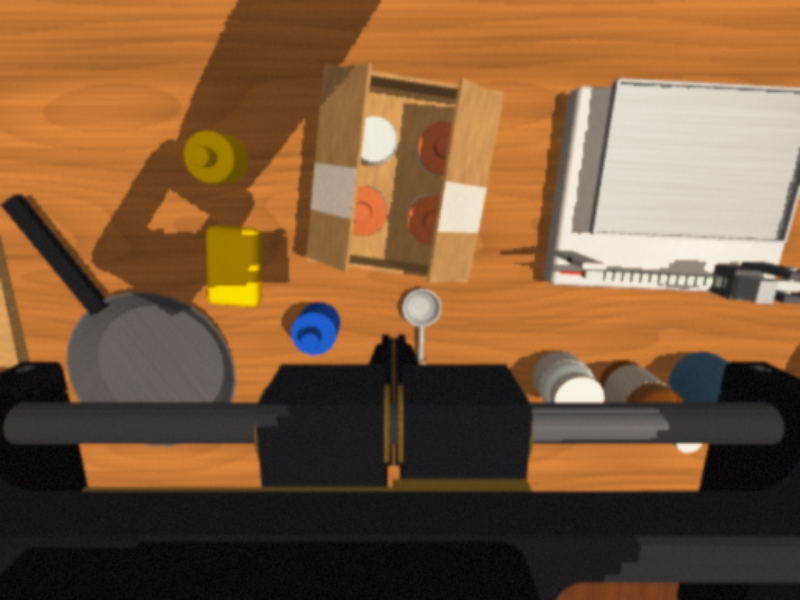

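The wrist view shows the carton with jars at about (440,148), (428,218) and (368,210), and the tin at (377,140). The flaps are on both sides, and the scale is to the right. I'll fit the flap planes to get the yaw.

Run:
```python
from h import *
c=dict(np.load("w2.npz")); X=cloud(c)
for nm,(u0,u1,v0,v1) in dict(right=(208,220,60,155),left=(287,303,70,160)).items():
    p=X[v0:v1,u0:u1].reshape(-1,3); p=p[(p[:,2]>.066)&(p[:,2]<.14)]
    m=np.median(p,0); 
    for _ in range(3):
        U,S,V=np.linalg.svd(p-p.mean(0),full_matrices=False); n=V[2]*np.sign(V[2][2]); d=abs((p-p.mean(0))@n); p=p[d<.004]
    print(nm,len(p),p.mean(0),n,"theta",np.arccos(n[2]),"yaw",np.arctan(-n[0]/n[1]), p.min(0),p.max(0))
# wall tops / knobs
q=X[40:190,190:330].reshape(-1,3)
k=q[(q[:,2]>.078)&(q[:,2]<.09)]
print(len(k))
for ys in [(60,130,232,300),(40,180,195,320)]:
    pass
for r0,k0 in [(131,232),(136,275),(101,278),(92,240),(94,281),(140,273)]:
    print(r0,k0,X[r0,k0], X[r0-8:r0+9,k0-8:k0+9,2].max())
for t in ["jar","tin"]:
    pass
```

```text
right 1139 [ 0.4843 -0.4033  0.091 ] [-0.1059 -0.7129  0.6932] theta 0.8048926821881939 yaw -0.14749305375541308 [ 0.4097 -0.4161  0.0704] [ 0.5605 -0.3917  0.1123]
left 1394 [ 0.4998 -0.2716  0.0975] [0.0995 0.6847 0.722 ] theta 0.7641615246367737 yaw -0.14429061536402446 [ 0.4297 -0.2871  0.0682] [ 0.5732 -0.252   0.117 ]
1811
131 232 [ 0.5225 -0.3745  0.0855] 0.5712635318520295
136 275 [ 0.5314 -0.302   0.0839] 0.11661368390080307
101 278 [ 0.4737 -0.2956  0.0582] 0.5712635318520295
92 240 [ 0.4578 -0.3614  0.0472] 0.5712635318520295
94 281 [ 0.4642 -0.2936  0.0876] 0.5712635318520295
140 273 [ 0.5379 -0.3055  0.0862] 0.5712635318520295
```

>>> servo_tool([
  {"offset": [0.038, 0, 0.04], "angular": [0, 0, 0.146], "claw": 0},
  {"offset": [0.038, -0.002, 0.03], "angular": [0, 0, 0], "claw": 0},
  {"offset": [0, 0, 0.048], "angular": [0, 0, 0], "claw": 0},
  {"offset": [0, 0, 0.048], "angular": [0, 0, 0], "claw": 0},
  {"offset": [0, 0, 0.048], "angular": [0, 0, 0], "claw": 0},
  {"offset": [0, 0, 0.045], "angular": [0, 0, 0], "claw": 0},
  {"offset": [0, 0, 0.039], "angular": [0, 0, 0], "claw": 0},
  {"offset": [0, 0, 0], "angular": [0, 0, 0], "claw": 0},
])

```text
clock: 5.8
tcp_pos: [0.4928, -0.3299, 0.1043]
tcp_rot: [0.072, 0.997, 0.003, -0.005]
contact_force: [-0.8, 1.5, -0.6]
opening: 0.0005
grasp_force: 0.0
```

>>> servo_tool([
  {"offset": [0, 0.02, 0], "angular": [0, 0, 0], "claw": 0},
  {"offset": [0, 0.02, 0], "angular": [0, 0, 0], "claw": 0},
  {"offset": [0, 0.02, 0], "angular": [0, 0, 0], "claw": 0},
  {"offset": [0, 0.02, 0], "angular": [0, 0, 0], "claw": 0},
  {"offset": [0, 0.02, 0], "angular": [0, 0, 0], "claw": 0},
  {"offset": [0, 0.02, 0], "angular": [0, 0, 0], "claw": 0},
  {"offset": [0, 0.02, 0], "angular": [0, 0, 0], "claw": 0},
  {"offset": [0, 0, 0], "angular": [0, 0, 0], "claw": 0},
])

```text
clock: 6.6
tcp_pos: [0.5201, -0.1934, 0.1166]
tcp_rot: [0.072, 0.997, -0.001, 0.005]
contact_force: [3.3, 8.2, 8.4]
opening: 0.0004
grasp_force: 7.1
```

>>> servo_tool([
  {"offset": [0, -0.04, 0], "angular": [0, 0, 0], "claw": 0},
  {"offset": [0, -0.04, 0], "angular": [0, 0, 0], "claw": 0},
  {"offset": [0, -0.04, 0], "angular": [0, 0, 0], "claw": 0},
  {"offset": [0, -0.04, 0], "angular": [0, 0, 0], "claw": 0},
  {"offset": [0, -0.02, 0], "angular": [0, 0, 0], "claw": 0},
  {"offset": [0, -0.02, 0], "angular": [0, 0, 0], "claw": 0},
  {"offset": [0, -0.02, 0], "angular": [0, 0, 0], "claw": 0},
  {"offset": [0, -0.02, 0], "angular": [0, 0, 0], "claw": 0},
])

```text
clock: 7.4
tcp_pos: [0.4851, -0.4352, 0.1184]
tcp_rot: [0.072, 0.997, -0.004, 0.004]
contact_force: [-0.3, 0.1, -0.3]
opening: 0.0002
grasp_force: 0.3
```

>>> servo_tool([
  {"offset": [0, -0.02, 0], "angular": [0, 0, 0], "claw": 0},
  {"offset": [0, -0.02, 0], "angular": [0, 0, 0], "claw": 0},
  {"offset": [0, 0, 0], "angular": [0, 0, 0], "claw": 0},
  {"offset": [-0.02, 0.04, -0.05], "angular": [0, 0, 0], "claw": 0},
  {"offset": [-0.03, 0.04, -0.05], "angular": [0, 0, 0], "claw": 0.05},
  {"offset": [-0.03, 0.04, -0.05], "angular": [0, 0, 0], "claw": 0.05},
  {"offset": [0, 0.02, -0.05], "angular": [0, 0, 0], "claw": 0.05},
  {"offset": [0, 0, 0], "angular": [0, 0, 0], "claw": 0.05},
])

```text
clock: 8.2
tcp_pos: [0.5516, -0.3761, 0.2732]
tcp_rot: [0.071, 0.997, -0.003, 0.005]
contact_force: [-0.1, -1.5, 1.0]
opening: 0.0269
grasp_force: 0.0
```

```bash
cat >> h.py <<'E'
def look(n,fn):
    c=robot.camera(n); cv2.imwrite(f"pics/{fn}.png",cv2.resize(c["image"],(800,600))); np.savez(fn+".npz",**c); return c
def jars(c,n,z=.004):
    """knob tops seen: centre of each jar's highest part"""
    X=cloud(c); out=[]
    for m in robot.outline_of(n,"jar"):
        p=X[m["pixels"]]; p=p[(p[:,2]<.2)&(p[:,2]>0)]
        if len(p)<15: continue
        zt=np.percentile(p[:,2],97); k=p[p[:,2]>zt-.012]
        out.append((round(m["p"],2),len(p),(k[:,:2].min(0)+k[:,:2].max(0))/2,zt,k[:,:2].max(0)-k[:,:2].min(0)))
    return out
E
python3 - <<'E'
from h import *
s=robot.sense(); print(s["clock"],s["tcp_pos"],s["tcp_rot"])
c=look("wrist","w3")
for t,z in dict(tin=.004,jar=.004).items():
    for m in robot.mark_of("wrist",t)[:5]:
        r,k=m["point"]; print(t,round(m["p"],2),np.round([r,k]),P(c,r,k,z))
for j in jars(c,"wrist"): print(j)
E
```

```text
8.2 [ 0.5516 -0.3761  0.2732] [ 0.0711  0.9975 -0.0031  0.005 ]
tin 0.74 [ 94. 249.] [ 0.4534 -0.3677  0.004 ]
jar 0.84 [146. 251.] [ 0.5288 -0.3759  0.004 ]
jar 0.8 [125. 133.] [ 0.4725 -0.5477  0.004 ]
jar 0.76 [ 96. 303.] [ 0.468  -0.2888  0.004 ]
jar 0.61 [150. 302.] [ 0.5464 -0.2991  0.004 ]
jar 0.6 [239. 225.] [ 0.6786 -0.4413  0.004 ]
(0.95, 1409, array([ 0.5305, -0.3774]), np.float64(0.08628329780881089), array([0.021, 0.021]))
(0.79, 275, array([ 0.6719, -0.4215]), np.float64(0.0555738774342979), array([0.028 , 0.0157]))
(0.77, 1685, array([ 0.4629, -0.287 ]), np.float64(0.08642451457020556), array([0.0208, 0.0217]))
(0.77, 1474, array([ 0.5407, -0.2985]), np.float64(0.08619848655610594), array([0.0211, 0.0204]))
(0.58, 1819, array([ 0.4707, -0.5465]), np.float64(0.08210127631164513), array([0.0213, 0.0213]))
```

View pics/w3.png

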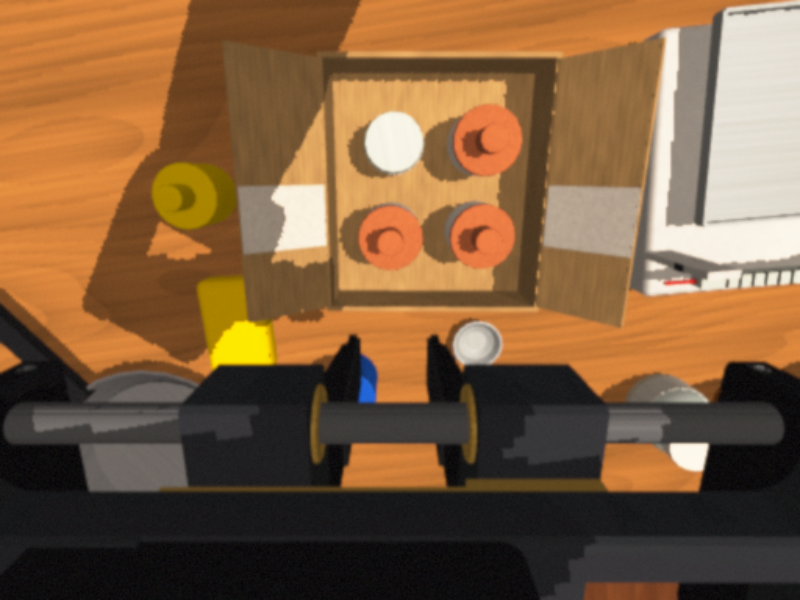

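Both flaps are folded outward, at about (280,190) and (600,190). The jars' knobs are at (495,137), (490,238) and (388,240), and the tin's top is at (393,140).

Run:
```python
from h import *
c=dict(np.load("w3.npz")); X=cloud(c)
for nm,(u0,u1,v0,v1) in dict(right=(160,198,45,115),left=(365,410,45,115)).items():
    p=X[v0:v1,u0:u1].reshape(-1,3); p=p[p[:,2]>.062]
    for _ in range(3):
        U,S,V=np.linalg.svd(p-p.mean(0),full_matrices=False); n=V[2]*np.sign(V[2][2]); p=p[abs((p-p.mean(0))@n)<.004]
    print(nm,len(p),"theta",np.pi-np.arccos(n[2]),n)
for n in ["scene","side"]:
    c=look(n,n+"1"); X=cloud(c).reshape(-1,3)
    q=X[(abs(X[:,2]-.064)<.003)&(abs(X[:,0]-.48)<.10)&(abs(X[:,1])<.14)]
    q=q[q[:,0]<.585]
    print("panrim",n,len(q),cv2.minAreaRect((q[:,:2]*1000).astype(np.float32)))
    q=X[(abs(X[:,2]-.056)<.003)&(abs(X[:,0]-.48)<.10)&(abs(X[:,1])<.14)]
    print("floor",len(q),cv2.minAreaRect((q[:,:2]*1000).astype(np.float32)))
    q=X[(X[:,2]>.112)&(X[:,2]<.145)&(abs(X[:,0]-.61)<.06)&(abs(X[:,1]-.0)<.17)]
    print("tab",len(q),q.min(0),q.max(0),np.median(q,0))
    q=X[(X[:,2]>.03)&(X[:,2]<.037)&(abs(X[:,0]-.53)<.2)&(abs(X[:,1])<.18)]
    print("base",len(q),cv2.minAreaRect((q[:,:2]*1000).astype(np.float32)))
    q=X[(abs(X[:,2]-.058)<.004)&(abs(X[:,0]-.51)<.15)&(X[:,1]>.19)&(X[:,1]<.47)]
    print("basin rim",len(q),cv2.minAreaRect((q[:,:2]*1000).astype(np.float32)))
```

```text
right 669 theta 2.4145117600168926 [0.0999 0.6571 0.7471]
left 604 theta 2.2357800324892922 [-0.0994 -0.7806  0.617 ]
panrim scene 312 ((482.2414245605469, 1.7093887329101562), (224.22738647460938, 171.71498107910156), 87.36921691894531)
floor 1155 ((481.93487548828125, 1.5106582641601562), (223.1741180419922, 169.92123413085938), 88.21288299560547)
tab 101 [ 0.5799 -0.148   0.1123] [0.6248 0.0492 0.1375] [0.6092 0.0322 0.1245]
base 915 ((564.0338134765625, -4.0161895751953125), (283.3815612792969, 317.8338928222656), 85.83686065673828)
basin rim 332 ((514.4234008789062, 334.385009765625), (227.66323852539062, 207.95913696289062), 1.687623143196106)
panrim side 86 ((429.7651062011719, -29.90185546875), (136.37591552734375, 259.7648620605469), 33.02017593383789)
floor 484 ((477.2289733886719, -2.7639617919921875), (221.52691650390625, 149.68458557128906), 86.94136810302734)
tab 88 [ 0.5809 -0.1491  0.1125] [0.6194 0.0457 0.1354] [0.6044 0.0298 0.1234]
base 744 ((575.60009765625, -3.300018310546875), (271.5039367675781, 332.20709228515625), 84.63875579833984)
basin rim 63 ((617.3677368164062, 327.9495849609375), (203.08132934570312, 63.12166213989258), 74.8637466430664)
```

>>> servo_tool([
  {"offset": [0.022, 0.05, 0.02], "angular": [0, 0, 0], "claw": 0.05},
  {"offset": [0.021, 0.05, 0.02], "angular": [0, 0, 0], "claw": 0.05},
  {"offset": [0.021, 0.049, 0.02], "angular": [0, 0, 0], "claw": 0.05},
  {"offset": [0, 0, 0.03], "angular": [0, 0, 0], "claw": 0.05},
  {"offset": [0, 0, 0.03], "angular": [0, 0, 0], "claw": 0.05},
  {"offset": [0, 0, 0.025], "angular": [0, 0, 0], "claw": 0.05},
  {"offset": [0, 0, 0.025], "angular": [0, 0, 0], "claw": 0.05},
  {"offset": [0, 0, 0], "angular": [0, 0, 0], "claw": 0.05},
])

```text
clock: 9.3
tcp_pos: [0.508, -0.2393, 0.0969]
tcp_rot: [0.073, 0.997, 0.002, -0.005]
contact_force: [-0.4, -0.5, -0.9]
opening: 0.05
grasp_force: 0.0
```

>>> servo_tool([
  {"offset": [0, 0, -0.03], "angular": [0, 0, 0], "claw": 0.05},
  {"offset": [0, 0, -0.03], "angular": [0, 0, 0], "claw": 0.05},
  {"offset": [-0.022, -0.037, 0.0], "angular": [0, 0, 0], "claw": 0.05},
  {"offset": [-0.02, -0.037, 0.0], "angular": [0, 0, 0], "claw": 0.05},
  {"offset": [0, 0, 0.02], "angular": [0, 0, 0], "claw": 0.05},
  {"offset": [0, 0, 0], "angular": [0, 0, 0], "claw": 0.05},
])

```text
clock: 9.9
tcp_pos: [0.5412, -0.3206, 0.1405]
tcp_rot: [0.074, 0.997, 0.001, -0.002]
contact_force: [-0.1, 0.5, -1.3]
opening: 0.05
grasp_force: 0.0
```

```bash
cat >> h.py <<'E'
def delta(x,y,z):
    """tool-axes shift to bring the TCP to a world position"""
    s=robot.sense(); return tool(np.array([x,y,z])-s["tcp_pos"])
E
python3 - <<'E'
from h import *
s=robot.sense(); print(s["clock"],s["tcp_pos"],R.from_quat(s["tcp_rot"]).as_matrix()[:,2])
c=look("wrist","w4")
for j in jars(c,"wrist"): print(j)
X=cloud(c); q=X[(X[...,2]>.066)&(X[...,2]<.13)&(X[...,1]>-.232)&(X[...,1]<-.17)&(X[...,0]<.6)]
print(len(q)); U,S,V=np.linalg.svd(q-q.mean(0),full_matrices=False); print(S,V[2], np.pi-np.arccos(abs(V[2][2])))
print(delta(.5407,-.2985,.065))
E
```

```text
9.9 [ 0.5412 -0.3206  0.1405] [-0.0039  0.003  -1.    ]
(0.96, 3454, array([ 0.4629, -0.2868]), np.float64(0.08634578849144366), array([0.0214, 0.0214]))
(0.96, 3011, array([ 0.5406, -0.2978]), np.float64(0.08616095862554823), array([0.0211, 0.0214]))
(0.88, 3266, array([ 0.5302, -0.3663]), np.float64(0.08628115234191924), array([0.0212, 0.0419]))
(0.67, 779, array([ 0.4717, -0.5157]), np.float64(0.057119544734877015), array([0.0533, 0.0692]))
20099
[6.4972 2.6045 0.1117] [-0.1008 -0.6729  0.7328] 2.393228491509108
[0.0043 0.0211 0.0774]
```

>>> servo_tool([
  {"offset": [0.004, 0.0215, 0.02], "angular": [0, 0, 0], "claw": 0.05},
  {"offset": [0, 0, 0.03], "angular": [0, 0, 0], "claw": 0.05},
  {"offset": [0, 0, 0.026], "angular": [0, 0, 0], "claw": 0.05},
  {"offset": [0, 0, 0], "angular": [0, 0, 0], "claw": 0.05},
  {"offset": [0, 0, 0], "angular": [0, 0, 0], "claw": 0.01},
  {"offset": [0, 0, 0], "angular": [0, 0, 0], "claw": 0.01},
  {"offset": [0, 0, 0], "angular": [0, 0, 0], "claw": 0.01},
  {"offset": [0, 0, 0], "angular": [0, 0, 0], "claw": 0.01},
])

```text
clock: 10.8
tcp_pos: [0.5426, -0.299, 0.0684]
tcp_rot: [0.073, 0.997, -0.001, 0.001]
contact_force: [0.3, 2.2, 0.6]
opening: 0.0231
grasp_force: 0.8
```

>>> servo_tool([
  {"offset": [0, 0, -0.02], "angular": [0, 0, 0], "claw": 0.01},
  {"offset": [0, 0, -0.04], "angular": [0, 0, 0], "claw": 0.01},
  {"offset": [0, 0, -0.04], "angular": [0, 0, 0], "claw": 0.01},
  {"offset": [0, 0, -0.035], "angular": [0, 0, 0], "claw": 0.01},
  {"offset": [0, 0, 0], "angular": [0, 0, 0], "claw": 0.01},
])

```text
clock: 11.3
tcp_pos: [0.5446, -0.3005, 0.2091]
tcp_rot: [0.073, 0.997, -0.003, 0.005]
contact_force: [0.9, -0.6, -1.1]
opening: 0.0214
grasp_force: 30.0
```

>>> servo_tool([
  {"offset": [0.011, 0.03, 0], "angular": [0, 0, 0], "claw": 0.01},
  {"offset": [0.011, 0.047, 0], "angular": [0, 0, 0], "claw": 0.01},
  {"offset": [0.011, 0.048, 0], "angular": [0, 0, 0], "claw": 0.01},
  {"offset": [0.011, 0.048, 0], "angular": [0, 0, 0], "claw": 0.01},
  {"offset": [0.011, 0.048, 0], "angular": [0, 0, 0], "claw": 0.01},
  {"offset": [0.011, 0.048, 0], "angular": [0, 0, 0], "claw": 0.01},
  {"offset": [0.011, 0.048, 0], "angular": [0, 0, 0], "claw": 0.01},
  {"offset": [0.011, 0.038, 0], "angular": [0, 0, 0], "claw": 0.01},
])

```text
clock: 12.1
tcp_pos: [0.5047, 0.0679, 0.1997]
tcp_rot: [0.072, 0.997, 0.0, -0.001]
contact_force: [0.3, -0.3, -3.1]
opening: 0.0215
grasp_force: 30.0
```

>>> servo_tool([
  {"offset": [0, 0, 0], "angular": [0, 0, 0], "claw": 0.01},
  {"offset": [0, 0, 0], "angular": [0, 0, 0], "claw": 0.01},
])

```text
clock: 12.3
tcp_pos: [0.5053, 0.066, 0.2]
tcp_rot: [0.072, 0.997, -0.0, -0.001]
contact_force: [0.2, 0.0, -2.8]
opening: 0.0213
grasp_force: 30.0
```

Run:
```python
from h import *
s=robot.sense(); print(s["clock"],s["tcp_pos"],R.from_quat(s["tcp_rot"]).as_matrix()[:,2],s["contact_force"],s["opening"])
c=look("side","s4"); X=cloud(c)
for m in robot.outline_of("side","jar"):
    p=X[m["pixels"]]; print(m["p"],len(p),np.percentile(p,[3,50,97],axis=0).round(3).tolist())
print(delta(.505,.065,.12))
```

```text
12.3 [0.5053 0.066  0.2   ] [-0.0025 -0.0007 -1.    ] [ 0.2223  0.0235 -2.809 ] 0.021320230009965063
0.86 630 [[0.507, -0.406, 0.017], [0.534, -0.389, 0.056], [0.557, -0.361, 0.085]]
0.77 622 [[0.437, -0.315, 0.007], [0.466, -0.301, 0.055], [0.49, -0.265, 0.085]]
0.66 361 [[0.48, 0.036, 0.141], [0.508, 0.045, 0.174], [0.532, 0.073, 0.19]]
0.66 569 [[0.449, -0.567, 0.047], [0.475, -0.552, 0.054], [0.498, -0.523, 0.081]]
0.64 765 [[0.653, -0.47, 0.0], [0.679, -0.454, 0.052], [0.705, -0.419, 0.081]]
0.63 493 [[0.433, -0.389, 0.012], [0.456, -0.376, 0.045], [0.477, -0.345, 0.049]]
[0.0008 0.0002 0.0806]
```

>>> servo_tool([
  {"offset": [0, 0, 0.03], "angular": [0, 0, 0], "claw": 0.01},
  {"offset": [0, 0, 0.025], "angular": [0, 0, 0], "claw": 0.01},
  {"offset": [0, 0, 0.015], "angular": [0, 0, 0], "claw": 0.01},
  {"offset": [0, 0, 0.007], "angular": [0, 0, 0], "claw": 0.01},
  {"offset": [0, 0, 0.004], "angular": [0, 0, 0], "claw": 0.01},
  {"offset": [0, 0, 0], "angular": [0, 0, 0], "claw": 0.01},
  {"offset": [0, 0, 0], "angular": [0, 0, 0], "claw": 0.01},
])

```text
clock: 13.1
tcp_pos: [0.5071, 0.0655, 0.1218]
tcp_rot: [0.073, 0.997, 0.0, 0.001]
contact_force: [1.2, 0.2, -2.8]
opening: 0.0213
grasp_force: 30.0
```

>>> servo_tool([
  {"offset": [0, 0, 0], "angular": [0, 0, 0], "claw": 0.05},
  {"offset": [0, 0, 0], "angular": [0, 0, 0], "claw": 0.05},
  {"offset": [0, 0, 0], "angular": [0, 0, 0], "claw": 0.05},
  {"offset": [0, 0, -0.02], "angular": [0, 0, 0], "claw": 0.05},
  {"offset": [0, 0, -0.03], "angular": [0, 0, 0], "claw": 0.05},
  {"offset": [0, 0, -0.03], "angular": [0, 0, 0], "claw": 0.05},
])

```text
clock: 13.7
tcp_pos: [0.506, 0.0656, 0.2016]
tcp_rot: [0.073, 0.997, -0.0, -0.0]
contact_force: [-0.0, 0.1, -0.7]
opening: 0.0498
grasp_force: 0.0
```

>>> servo_tool([
  {"offset": [-0.001, -0.044, 0], "angular": [0, 0, 0], "claw": 0.05},
  {"offset": [-0.001, -0.044, 0], "angular": [0, 0, 0], "claw": 0.05},
  {"offset": [-0.001, -0.044, 0], "angular": [0, 0, 0], "claw": 0.05},
  {"offset": [-0.001, -0.044, 0], "angular": [0, 0, 0], "claw": 0.05},
  {"offset": [-0.001, -0.044, 0], "angular": [0, 0, 0], "claw": 0.05},
  {"offset": [-0.001, -0.044, 0], "angular": [0, 0, 0], "claw": 0.05},
  {"offset": [-0.002, -0.044, 0], "angular": [0, 0, 0], "claw": 0.05},
  {"offset": [-0.002, -0.046, 0], "angular": [0, 0, 0], "claw": 0.05},
])

```text
clock: 14.5
tcp_pos: [0.4645, -0.288, 0.2015]
tcp_rot: [0.073, 0.997, -0.0, 0.001]
contact_force: [1.1, -0.1, 0.9]
opening: 0.05
grasp_force: 0.0
```

Run:
```python
from h import *
s=robot.sense(); print(s["clock"],s["tcp_pos"],R.from_quat(s["tcp_rot"]).as_matrix()[:,2],s["contact_force"],s["opening"])
c=look("wrist","w5"); js=jars(c,"wrist")
for j in js: print(j)
c=look("side","s5"); X=cloud(c)
for m in robot.outline_of("side","jar"):
    p=X[m["pixels"]]; print(m["p"],len(p),np.percentile(p,[3,50,97],axis=0).round(3).tolist())
print(delta(.4629,-.2868,.0645))
```

```text
14.5 [ 0.4645 -0.288   0.2015] [ 0.0013 -0.0007 -1.    ] [ 1.1009 -0.0801  0.931 ] 0.04999000854450787
(0.91, 2017, array([ 0.4621, -0.2867]), np.float64(0.08637083761773345), array([0.0215, 0.0206]))
(0.74, 752, array([ 0.5224, -0.3814]), np.float64(0.07474913994110272), array([0.0061, 0.011 ]))
(0.71, 1827, array([ 0.4547, -0.5159]), np.float64(0.08233175829710669), array([0.0495, 0.082 ]))
0.95 581 [[0.448, -0.566, 0.041], [0.475, -0.552, 0.054], [0.499, -0.524, 0.082]]
0.91 752 [[0.655, -0.47, 0.004], [0.678, -0.454, 0.052], [0.704, -0.421, 0.081]]
0.8 454 [[0.485, 0.036, 0.05], [0.511, 0.048, 0.095], [0.534, 0.098, 0.134]]
0.65 613 [[0.438, -0.315, 0.007], [0.467, -0.301, 0.055], [0.49, -0.27, 0.085]]
0.55 648 [[0.508, -0.405, 0.014], [0.535, -0.39, 0.056], [0.558, -0.362, 0.085]]
0.24 1480 [[0.387, -0.492, 0.064], [0.483, -0.459, 0.091], [0.572, -0.422, 0.109]]
[ 0.0017 -0.0004  0.1364]
```

>>> servo_tool([
  {"offset": [0.002, 0, 0.045], "angular": [0, 0, 0], "claw": 0.05},
  {"offset": [0, 0, 0.045], "angular": [0, 0, 0], "claw": 0.05},
  {"offset": [0, 0, 0.03], "angular": [0, 0, 0], "claw": 0.05},
  {"offset": [0, 0, 0.016], "angular": [0, 0, 0], "claw": 0.05},
  {"offset": [0, 0, 0], "angular": [0, 0, 0], "claw": 0.03},
  {"offset": [0, 0, 0], "angular": [0, 0, 0], "claw": 0.01},
  {"offset": [0, 0, 0], "angular": [0, 0, 0], "claw": 0.01},
  {"offset": [0, 0, 0], "angular": [0, 0, 0], "claw": 0.01},
])

```text
clock: 15.5
tcp_pos: [0.4641, -0.2867, 0.067]
tcp_rot: [0.073, 0.997, -0.001, 0.002]
contact_force: [-0.4, 0.1, 0.3]
opening: 0.0233
grasp_force: 0.0
```

>>> servo_tool([
  {"offset": [0, 0, 0], "angular": [0, 0, 0], "claw": 0.01},
  {"offset": [0, 0, -0.02], "angular": [0, 0, 0], "claw": 0.01},
  {"offset": [0, 0, -0.04], "angular": [0, 0, 0], "claw": 0.01},
  {"offset": [0, 0, -0.04], "angular": [0, 0, 0], "claw": 0.01},
  {"offset": [0, 0, -0.036], "angular": [0, 0, 0], "claw": 0.01},
  {"offset": [0, 0, 0], "angular": [0, 0, 0], "claw": 0.01},
])

```text
clock: 16.1
tcp_pos: [0.4654, -0.2879, 0.2075]
tcp_rot: [0.073, 0.997, -0.003, 0.005]
contact_force: [-0.0, 0.2, -3.0]
opening: 0.0213
grasp_force: 30.0
```

>>> servo_tool([
  {"offset": [0.0085, 0.03, 0], "angular": [0, 0, 0], "claw": 0.01},
  {"offset": [0.0085, 0.042, 0], "angular": [0, 0, 0], "claw": 0.01},
  {"offset": [0.0085, 0.044, 0], "angular": [0, 0, 0], "claw": 0.01},
  {"offset": [0.0085, 0.044, 0], "angular": [0, 0, 0], "claw": 0.01},
  {"offset": [0.0085, 0.044, 0], "angular": [0, 0, 0], "claw": 0.01},
  {"offset": [0.0085, 0.042, 0], "angular": [0, 0, 0], "claw": 0.01},
  {"offset": [0.0085, 0.035, 0], "angular": [0, 0, 0], "claw": 0.01},
  {"offset": [0, 0, 0], "angular": [0, 0, 0], "claw": 0.01},
])

```text
clock: 16.9
tcp_pos: [0.443, 0.0043, 0.1984]
tcp_rot: [0.07, 0.998, 0.001, -0.002]
contact_force: [0.1, -0.2, -2.8]
opening: 0.0212
grasp_force: 30.0
```

Run:
```python
from h import *
s=robot.sense(); print(s["clock"],s["tcp_pos"],R.from_quat(s["tcp_rot"]).as_matrix()[:,2],s["contact_force"],s["opening"])
print(delta(.445,0,.119))
```

```text
16.9 [0.443  0.0043 0.1984] [-0.0033  0.0019 -1.    ] [ 0.0986 -0.2131 -2.8256] 0.021195852183148952
[-0.0029 -0.0041  0.0794]
```

>>> servo_tool([
  {"offset": [-0.002, -0.003, 0.03], "angular": [0, 0, 0], "claw": 0.01},
  {"offset": [0, 0, 0.025], "angular": [0, 0, 0], "claw": 0.01},
  {"offset": [0, 0, 0.015], "angular": [0, 0, 0], "claw": 0.01},
  {"offset": [0, 0, 0.007], "angular": [0, 0, 0], "claw": 0.01},
  {"offset": [0, 0, 0.0035], "angular": [0, 0, 0], "claw": 0.01},
  {"offset": [0, 0, 0], "angular": [0, 0, 0], "claw": 0.01},
  {"offset": [0, 0, 0], "angular": [0, 0, 0], "claw": 0.01},
])

```text
clock: 17.6
tcp_pos: [0.4471, -0.0027, 0.1214]
tcp_rot: [0.073, 0.997, -0.0, 0.001]
contact_force: [0.1, -0.4, -2.1]
opening: 0.0212
grasp_force: 30.0
```

>>> servo_tool([
  {"offset": [0, 0, 0], "angular": [0, 0, 0], "claw": 0.05},
  {"offset": [0, 0, 0], "angular": [0, 0, 0], "claw": 0.05},
  {"offset": [0, 0, 0], "angular": [0, 0, 0], "claw": 0.05},
  {"offset": [0, 0, -0.02], "angular": [0, 0, 0], "claw": 0.05},
  {"offset": [0, 0, -0.03], "angular": [0, 0, 0], "claw": 0.05},
  {"offset": [0, 0, -0.03], "angular": [0, 0, 0], "claw": 0.05},
])

```text
clock: 18.2
tcp_pos: [0.446, -0.0024, 0.2012]
tcp_rot: [0.073, 0.997, 0.0, -0.0]
contact_force: [0.2, -0.2, -0.9]
opening: 0.0497
grasp_force: 0.0
```

>>> servo_tool([
  {"offset": [-0.017, -0.045, 0], "angular": [0, 0, 0], "claw": 0.05},
  {"offset": [-0.017, -0.045, 0], "angular": [0, 0, 0], "claw": 0.05},
  {"offset": [-0.018, -0.045, 0], "angular": [0, 0, 0], "claw": 0.05},
  {"offset": [-0.018, -0.045, 0], "angular": [0, 0, 0], "claw": 0.05},
  {"offset": [-0.018, -0.045, 0], "angular": [0, 0, 0], "claw": 0.05},
  {"offset": [-0.018, -0.045, 0], "angular": [0, 0, 0], "claw": 0.05},
  {"offset": [-0.018, -0.045, 0], "angular": [0, 0, 0], "claw": 0.05},
  {"offset": [-0.015, -0.042, 0], "angular": [0, 0, 0], "claw": 0.05},
])

```text
clock: 19.0
tcp_pos: [0.5324, -0.3783, 0.2007]
tcp_rot: [0.073, 0.997, -0.0, 0.0]
contact_force: [0.2, 0.1, 0.0]
opening: 0.0503
grasp_force: 0.0
```

Run:
```python
from h import *
s=robot.sense(); print(s["clock"],s["tcp_pos"],R.from_quat(s["tcp_rot"]).as_matrix()[:,2],s["contact_force"],s["opening"])
c=look("wrist","w6"); js=jars(c,"wrist")
for j in js: print(j)
c=look("side","s6"); X=cloud(c)
for m in robot.outline_of("side","jar"):
    p=X[m["pixels"]]; print(m["p"],len(p),np.percentile(p,[3,50,97],axis=0).round(3).tolist())
print(delta(.5304,-.3774,.0645))
```

```text
19.0 [ 0.5324 -0.3783  0.2007] [ 0.0008 -0.0006 -1.    ] [0.1643 0.0511 0.017 ] 0.050261470698518544
(0.93, 2542, array([ 0.4705, -0.5454]), np.float64(0.08231846556509485), array([0.0217, 0.0209]))
(0.76, 2114, array([ 0.5352, -0.4028]), np.float64(0.08625127116190172), array([0.0212, 0.0216]))
(0.76, 1071, array([ 0.6744, -0.441 ]), np.float64(0.08188557737617641), array([0.012 , 0.0205]))
0.92 414 [[0.513, -0.426, 0.047], [0.539, -0.41, 0.058], [0.561, -0.386, 0.085]]
0.7 768 [[0.655, -0.47, 0.002], [0.678, -0.454, 0.052], [0.705, -0.422, 0.081]]
0.67 617 [[0.446, -0.566, 0.0], [0.475, -0.551, 0.053], [0.499, -0.521, 0.081]]
[ 0.0012 -0.0013  0.1355]
```

Jar 3 has been knocked against the carton's −y wall, to (0.535, −0.403). I'll turn the gripper a quarter turn so that the fingers close along the carton's x.

>>> servo_tool([
  {"offset": [-0.006, -0.024, 0], "angular": [0, 0, 0.1428], "claw": 0.05},
  {"offset": [0, 0, 0], "angular": [0, 0, 0.1428], "claw": 0.05},
  {"offset": [0, 0, 0], "angular": [0, 0, 0.1428], "claw": 0.05},
  {"offset": [0, 0, 0], "angular": [0, 0, 0.1428], "claw": 0.05},
  {"offset": [0, 0, 0], "angular": [0, 0, 0.1428], "claw": 0.05},
  {"offset": [0, 0, 0], "angular": [0, 0, 0.1428], "claw": 0.05},
  {"offset": [0, 0, 0], "angular": [0, 0, 0.1428], "claw": 0.05},
  {"offset": [0, 0, 0], "angular": [0, 0, 0.1428], "claw": 0.05},
])

```text
clock: 20.0
tcp_pos: [0.5346, -0.3984, 0.2009]
tcp_rot: [0.602, 0.798, 0.0, 0.0]
contact_force: [0.1, 0.1, -0.4]
opening: 0.0501
grasp_force: 0.0
```

>>> servo_tool([
  {"offset": [0, 0, 0], "angular": [0, 0, 0.1428], "claw": 0.05},
  {"offset": [0, 0, 0], "angular": [0, 0, 0.1428], "claw": 0.05},
  {"offset": [0, 0, 0], "angular": [0, 0, 0.1428], "claw": 0.05},
  {"offset": [0, 0, 0.03], "angular": [0, 0, 0], "claw": 0.05},
  {"offset": [0, 0, 0.02], "angular": [0, 0, 0], "claw": 0.05},
  {"offset": [0, 0, 0], "angular": [0, 0, 0], "claw": 0.05},
])

```text
clock: 20.6
tcp_pos: [0.5328, -0.3971, 0.1468]
tcp_rot: [0.756, 0.654, -0.0, -0.003]
contact_force: [-0.5, -0.7, -0.6]
opening: 0.0499
grasp_force: 0.0
```

Run:
```python
from h import *
s=robot.sense(); print(s["clock"],s["tcp_pos"],R.from_quat(s["tcp_rot"]).as_matrix(),s["joint_positions"],s["contact_force"],s["opening"])
c=look("wrist","w7"); js=jars(c,"wrist")
for j in js: print(j)
print(delta(.5352,-.4028,.0645))
```

```text
20.6 [ 0.5328 -0.3971  0.1468] [[ 0.1435  0.9896 -0.0048]
 [ 0.9896 -0.1435  0.0046]
 [ 0.0038 -0.0054 -1.    ]] [-0.7213  0.2074  1.6726  0.0002  1.2682 -0.5774] [-0.5154 -0.6594 -0.5843] 0.04989204713848735
(0.79, 3506, array([ 0.6797, -0.441 ]), np.float64(0.0821402853288086), array([0.0216, 0.0222]))
(0.58, 2904, array([ 0.5359, -0.4023]), np.float64(0.08631501961289448), array([0.0213, 0.0214]))
(0.36, 3370, array([ 0.5094, -0.2384]), np.float64(0.07181369173957906), array([0.2011, 0.0359]))
[-0.0035  0.0012  0.0862]
```

>>> servo_tool([
  {"offset": [-0.005, 0.0035, 0.02], "angular": [0, 0, 0], "claw": 0.05},
  {"offset": [0, 0, 0.03], "angular": [0, 0, 0], "claw": 0.05},
  {"offset": [0, 0, 0.02], "angular": [0, 0, 0], "claw": 0.05},
  {"offset": [0, 0, 0.0125], "angular": [0, 0, 0], "claw": 0.05},
  {"offset": [0, 0, 0], "angular": [0, 0, 0], "claw": 0.03},
  {"offset": [0, 0, 0], "angular": [0, 0, 0], "claw": 0.01},
  {"offset": [0, 0, 0], "angular": [0, 0, 0], "claw": 0.01},
  {"offset": [0, 0, 0], "angular": [0, 0, 0], "claw": 0.01},
])

```text
clock: 21.5
tcp_pos: [0.5378, -0.4066, 0.0696]
tcp_rot: [0.757, 0.654, 0.0, 0.001]
contact_force: [-2.5, 0.7, 1.2]
opening: 0.0235
grasp_force: 0.8
```

>>> servo_tool([
  {"offset": [0, 0, 0], "angular": [0, 0, 0], "claw": 0.01},
  {"offset": [0, 0, -0.02], "angular": [0, 0, 0], "claw": 0.01},
  {"offset": [0, 0, -0.04], "angular": [0, 0, 0], "claw": 0.01},
  {"offset": [0, 0, -0.04], "angular": [0, 0, 0], "claw": 0.01},
  {"offset": [0, 0, -0.036], "angular": [0, 0, 0], "claw": 0.01},
  {"offset": [0, 0, 0], "angular": [0, 0, 0], "claw": 0.01},
])

```text
clock: 22.1
tcp_pos: [0.5397, -0.4081, 0.2112]
tcp_rot: [0.757, 0.654, 0.001, 0.006]
contact_force: [1.4, -0.7, -2.5]
opening: 0.0213
grasp_force: 29.9
```

>>> servo_tool([
  {"offset": [0.03, -0.01, 0], "angular": [0, 0, 0], "claw": 0.01},
  {"offset": [0.042, -0.01, 0], "angular": [0, 0, 0], "claw": 0.01},
  {"offset": [0.046, -0.01, 0], "angular": [0, 0, 0], "claw": 0.01},
  {"offset": [0.046, -0.01, 0], "angular": [0, 0, 0], "claw": 0.01},
  {"offset": [0.046, -0.01, 0], "angular": [0, 0, 0], "claw": 0.01},
  {"offset": [0.046, -0.01, 0], "angular": [0, 0, 0], "claw": 0.01},
  {"offset": [0.042, -0.01, 0], "angular": [0, 0, 0], "claw": 0.01},
  {"offset": [0.031, -0.01, 0], "angular": [0, 0, 0], "claw": 0.01},
])

```text
clock: 22.9
tcp_pos: [0.5042, -0.0661, 0.2012]
tcp_rot: [0.756, 0.654, -0.001, -0.002]
contact_force: [1.0, -1.1, -4.0]
opening: 0.0214
grasp_force: 30.0
```

Run:
```python
from h import *
s=robot.sense(); print(s["clock"],s["tcp_pos"],R.from_quat(s["tcp_rot"]).as_matrix()[:,2],s["contact_force"],s["opening"])
print(delta(.505,-.065,.118))
c=look("wrist","w8"); 
for j in jars(c,"wrist"): print(j)
```

```text
22.9 [ 0.5042 -0.0661  0.2012] [-0.0031  0.0014 -1.    ] [ 1.0408 -1.0968 -3.9795] 0.02135253029227021
[0.0011 0.0009 0.0832]
(0.84, 3948, array([0.5071, 0.0656]), np.float64(0.13615925331623366), array([0.0215, 0.021 ]))
(0.83, 3261, array([ 0.4464, -0.0015]), np.float64(0.13605211946060908), array([0.0216, 0.0207]))
(0.78, 392, array([ 0.6798, -0.4191]), np.float64(0.03377271629917774), array([0.0457, 0.0144]))
(0.6, 3346, array([ 0.504 , -0.0626]), np.float64(0.19286137491585015), array([0.056 , 0.0555]))
(0.21, 39509, array([ 0.55  , -0.0336]), np.float64(0.12795065558837312), array([0.1435, 0.179 ]))
```

View pics/w8.png

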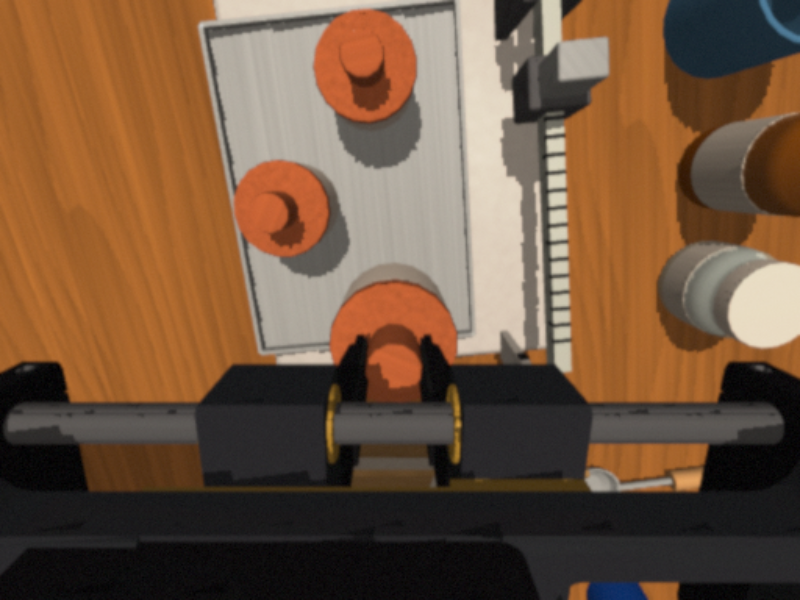

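The two placed jars stand on the pan at (365,65) and (282,208), with the third held above its spot at (393,330). The poise tab is at about (583,58) and the pointer end is out of sight.

>>> servo_tool([
  {"offset": [0.001, 0.001, 0.03], "angular": [0, 0, 0], "claw": 0.01},
  {"offset": [0, 0, 0.028], "angular": [0, 0, 0], "claw": 0.01},
  {"offset": [0, 0, 0.015], "angular": [0, 0, 0], "claw": 0.01},
  {"offset": [0, 0, 0.007], "angular": [0, 0, 0], "claw": 0.01},
  {"offset": [0, 0, 0.0035], "angular": [0, 0, 0], "claw": 0.01},
  {"offset": [0, 0, 0], "angular": [0, 0, 0], "claw": 0.01},
  {"offset": [0, 0, 0], "angular": [0, 0, 0], "claw": 0.01},
])

```text
clock: 23.7
tcp_pos: [0.5078, -0.0683, 0.1216]
tcp_rot: [0.757, 0.654, 0.001, 0.001]
contact_force: [0.4, -0.5, -2.3]
opening: 0.0214
grasp_force: 30.0
```

>>> servo_tool([
  {"offset": [0, 0, 0], "angular": [0, 0, 0], "claw": 0.05},
  {"offset": [0, 0, 0], "angular": [0, 0, 0], "claw": 0.05},
  {"offset": [0, 0, 0], "angular": [0, 0, 0], "claw": 0.05},
  {"offset": [0, 0, -0.02], "angular": [0, 0, 0], "claw": 0.05},
  {"offset": [0, 0, -0.03], "angular": [0, 0, 0], "claw": 0.05},
  {"offset": [0, 0, -0.04], "angular": [0, 0, 0], "claw": 0.05},
  {"offset": [0, 0, -0.02], "angular": [0, 0, 0], "claw": 0.05},
])

```text
clock: 24.4
tcp_pos: [0.5084, -0.0683, 0.2348]
tcp_rot: [0.757, 0.654, 0.002, 0.002]
contact_force: [0.5, -0.2, 0.4]
opening: 0.0499
grasp_force: 0.0
```

```bash
cat >> h.py <<'E'
def tab(X):
    """poise tab top: centre and size"""
    q=X[(X[...,2]>.115)&(X[...,2]<.165)&(X[...,0]>.57)&(X[...,0]<.65)&(X[...,1]>-.16)&(X[...,1]<.065)]
    zt=np.percentile(q[:,2],95); k=q[abs(q[:,2]-zt)<.005]
    return (k[:,:2].min(0)+k[:,:2].max(0))/2,zt,k[:,:2].max(0)-k[:,:2].min(0),len(k)
E
python3 - <<'E'
from h import *
s=robot.sense(); print(s["clock"],s["tcp_pos"],s["opening"])
c=dict(np.load("w8.npz")); X=cloud(c); print(tab(X))
c=look("wrist","w9"); X=cloud(c); print(tab(X))
for j in jars(c,"wrist"): print(j)
# beam notch strip
q=X[(X[...,2]>.08)&(X[...,2]<.125)&(X[...,0]>.58)&(X[...,0]<.64)&(X[...,1]>-.12)&(X[...,1]<.0)]
print(len(q),q.mean(0),cv2.fitLine(q.astype(np.float32),cv2.DIST_HUBER,0,.01,.01).ravel())
for t,z in dict(poise_tab=.122,pointer_tip=.11,pan_top=.054).items():
    for m in robot.mark_of("wrist",t)[:2]:
        r,k=m["point"]; print(t,round(m["p"],2),np.round([r,k]),P(c,r,k),P(c,r,k,z))
E
```

```text
24.4 [ 0.5084 -0.0683  0.2348] 0.049915003754792645
(array([0.6094, 0.0463]), np.float64(0.14342092246699192), array([0.0247, 0.0192]), 932)
(array([0.6093, 0.0464]), np.float64(0.14342776021695067), array([0.0245, 0.0189]), 685)
(0.94, 2275, array([ 0.507, -0.064]), np.float64(0.13602863871925944), array([0.0214, 0.0209]))
(0.69, 2573, array([ 0.4465, -0.0018]), np.float64(0.1359774170562343), array([0.0215, 0.0215]))
(0.56, 3156, array([0.5071, 0.0658]), np.float64(0.13596054783522044), array([0.0209, 0.0212]))
(0.51, 5047, array([ 0.7623, -0.0233]), np.float64(0.1243896854902953), array([0.025 , 0.0376]))
1578 [ 0.6026 -0.058   0.1097] [ 0.0347  0.9941 -0.1024  0.6028 -0.0663  0.1121]
poise_tab 0.81 [ 52. 344.] [0.6041 0.0424 0.1429] [0.611  0.0454 0.122 ]
pointer_tip 0.64 [245. 346.] [ 0.5403 -0.0374  0.3269] [ 0.6038 -0.1551  0.11  ]
pointer_tip 0.52 [171. 427.] [ 0.7298 -0.0992  0.0508] [ 0.6943 -0.0818  0.11  ]
pan_top 0.91 [121. 217.] [0.4772 0.0012 0.0534] [0.4773 0.0012 0.054 ]
```

View pics/w9.png

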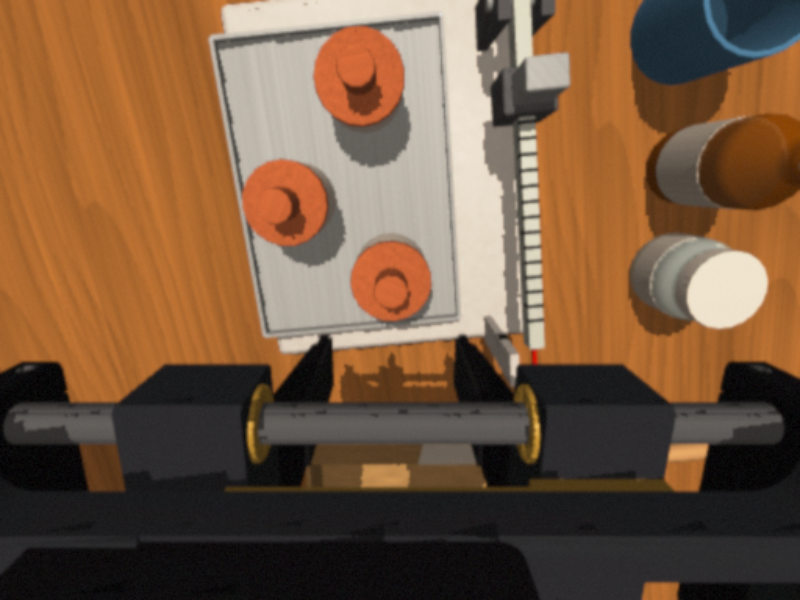

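All three jars stand on the pan at (358,75), (285,202) and (392,285). The poise tab is at (555,75), and the beam is at −0.10 with its pointer end up. Next I'll move over the tab and turn the fingers along the beam.

>>> servo_tool([
  {"offset": [0.042, 0.028, 0], "angular": [0, 0, 0], "claw": 0.03},
  {"offset": [0.043, 0.028, 0], "angular": [0, 0, 0], "claw": 0.03},
  {"offset": [0.043, 0.0275, 0], "angular": [0, 0, 0], "claw": 0.03},
  {"offset": [0, 0, 0], "angular": [0, 0, -0.14], "claw": 0.03},
  {"offset": [0, 0, 0], "angular": [0, 0, -0.14], "claw": 0.03},
  {"offset": [0, 0, 0], "angular": [0, 0, -0.14], "claw": 0.03},
  {"offset": [0, 0, 0], "angular": [0, 0, -0.14], "claw": 0.03},
  {"offset": [0, 0, 0], "angular": [0, 0, -0.14], "claw": 0.03},
])

```text
clock: 25.45
tcp_pos: [0.6051, 0.0446, 0.2273]
tcp_rot: [0.484, 0.875, -0.001, -0.002]
contact_force: [0.0, -0.4, 0.2]
opening: 0.0296
grasp_force: 0.0
```

>>> servo_tool([
  {"offset": [0, 0, 0], "angular": [0, 0, -0.14], "claw": 0.03},
  {"offset": [0, 0, 0], "angular": [0, 0, -0.14], "claw": 0.03},
  {"offset": [0, 0, 0], "angular": [0, 0, -0.14], "claw": 0.03},
  {"offset": [0, 0, 0], "angular": [0, 0, -0.14], "claw": 0.03},
  {"offset": [0, 0, 0], "angular": [0, 0, -0.14], "claw": 0.03},
  {"offset": [0, 0, 0], "angular": [0, 0, -0.14], "claw": 0.03},
  {"offset": [0, 0, 0.03], "angular": [0, 0, -0.14], "claw": 0.03},
  {"offset": [0, 0, 0.03], "angular": [0, 0, 0], "claw": 0.03},
])

```text
clock: 26.25
tcp_pos: [0.6058, 0.0445, 0.1683]
tcp_rot: [0.017, 1.0, -0.0, -0.0]
contact_force: [0.1, -0.2, -0.3]
opening: 0.0297
grasp_force: 0.0
```

>>> servo_tool([
  {"offset": [0, 0, 0], "angular": [0, 0, 0], "claw": 0.03},
  {"offset": [0, 0, 0], "angular": [0, 0, 0], "claw": 0.03},
])

```text
clock: 26.45
tcp_pos: [0.605, 0.0445, 0.1683]
tcp_rot: [0.018, 1.0, -0.0, -0.002]
contact_force: [0.4, -0.2, -0.4]
opening: 0.0296
grasp_force: 0.0
```

Run:
```python
from h import *
s=robot.sense(); print(s["clock"],s["tcp_pos"],R.from_quat(s["tcp_rot"]).as_matrix(),s["opening"],s["joint_positions"])
print(delta(.6093,.0463,.121))
c=look("scene","sc9"); X=cloud(c)
q=X[(X[...,2]>.08)&(X[...,2]<.125)&(X[...,0]>.58)&(X[...,0]<.64)&(X[...,1]>-.12)&(X[...,1]<.0)]
print(len(q),q.mean(0),cv2.fitLine(q.astype(np.float32),cv2.DIST_HUBER,0,.01,.01).ravel())
```

```text
26.45 [0.605  0.0445 0.1683] [[-0.9993  0.0368 -0.0041]
 [ 0.0368  0.9993  0.0001]
 [ 0.0041 -0.0001 -1.    ]] 0.02964078717123873 [-0.0151  0.0652  1.7926 -0.      1.288  -1.5491]
[-0.0044  0.002   0.0473]
211 [ 0.6075 -0.0606  0.1076] [ 0.0513  0.9918 -0.117   0.6079 -0.0649  0.1095]
```

>>> servo_tool([
  {"offset": [-0.004, 0.002, 0.015], "angular": [0, 0, 0], "claw": 0.03},
  {"offset": [0, 0, 0.02], "angular": [0, 0, 0], "claw": 0.03},
  {"offset": [0, 0, 0.012], "angular": [0, 0, 0], "claw": 0.03},
  {"offset": [0, 0, 0], "angular": [0, 0, 0], "claw": 0.023},
  {"offset": [0, 0, 0], "angular": [0, 0, 0], "claw": 0.023},
  {"offset": [0, 0, 0], "angular": [0, 0, 0], "claw": 0.023},
])

```text
clock: 27.1
tcp_pos: [0.6111, 0.0463, 0.1245]
tcp_rot: [0.018, 1.0, 0.0, 0.001]
contact_force: [-0.4, 0.4, 0.2]
opening: 0.0232
grasp_force: 0.0
```

>>> servo_tool([
  {"offset": [0, -0.008, -0.001], "angular": [0, 0, 0], "claw": 0.023},
  {"offset": [0, -0.014, -0.0014], "angular": [0, 0, 0], "claw": 0.023},
  {"offset": [0, -0.015, -0.0015], "angular": [0, 0, 0], "claw": 0.023},
  {"offset": [0, -0.015, -0.0015], "angular": [0, 0, 0], "claw": 0.023},
  {"offset": [0, -0.015, -0.0015], "angular": [0, 0, 0], "claw": 0.023},
  {"offset": [0, -0.015, -0.0015], "angular": [0, 0, 0], "claw": 0.023},
  {"offset": [0, -0.015, -0.0005], "angular": [0, 0, 0], "claw": 0.023},
  {"offset": [0, -0.015, 0], "angular": [0, 0, 0], "claw": 0.023},
])

```text
clock: 27.9
tcp_pos: [0.6059, -0.067, 0.132]
tcp_rot: [0.018, 1.0, 0.0, -0.0]
contact_force: [0.3, 1.3, -2.0]
opening: 0.0227
grasp_force: 0.9
```

>>> servo_tool([
  {"offset": [0, 0, 0], "angular": [0, 0, 0], "claw": 0.023},
  {"offset": [0, 0, 0], "angular": [0, 0, 0], "claw": 0.03},
  {"offset": [0, 0, 0], "angular": [0, 0, 0], "claw": 0.03},
  {"offset": [0, 0, -0.02], "angular": [0, 0, 0], "claw": 0.03},
  {"offset": [0, 0, -0.03], "angular": [0, 0, 0], "claw": 0.03},
  {"offset": [0.03, 0.03, -0.04], "angular": [0, 0, 0], "claw": 0.03},
  {"offset": [0.04, 0.02, -0.02], "angular": [0, 0, 0], "claw": 0.03},
  {"offset": [0, 0, 0], "angular": [0, 0, 0], "claw": 0.03},
])

```text
clock: 28.7
tcp_pos: [0.5416, -0.0153, 0.2414]
tcp_rot: [0.017, 1.0, -0.0, 0.004]
contact_force: [-0.7, -0.0, -0.3]
opening: 0.0301
grasp_force: 0.0
```

>>> servo_tool([
  {"offset": [0, 0, 0], "angular": [0, 0, 0], "claw": 0.03},
  {"offset": [0, 0, 0], "angular": [0, 0, 0], "claw": 0.03},
  {"offset": [0, 0, 0], "angular": [0, 0, 0], "claw": 0.03},
  {"offset": [0, 0, 0], "angular": [0, 0, 0], "claw": 0.03},
  {"offset": [0, 0, 0], "angular": [0, 0, 0], "claw": 0.03},
  {"offset": [0, 0, 0], "angular": [0, 0, 0], "claw": 0.03},
  {"offset": [0, 0, 0], "angular": [0, 0, 0], "claw": 0.03},
  {"offset": [0, 0, 0], "angular": [0, 0, 0], "claw": 0.03},
])

```text
clock: 29.5
tcp_pos: [0.5423, -0.0176, 0.2364]
tcp_rot: [0.018, 1.0, -0.0, -0.0]
contact_force: [0.5, 0.6, 0.0]
opening: 0.0299
grasp_force: 0.0
```

```bash
cat >> h.py <<'E'
def beam(X,y0=-.12,y1=.08):
    q=X[(X[...,2]>.075)&(X[...,2]<.135)&(X[...,0]>.585)&(X[...,0]<.63)&(X[...,1]>y0)&(X[...,1]<y1)]
    return len(q),cv2.fitLine(q.astype(np.float32),cv2.DIST_HUBER,0,.01,.01).ravel()
E
python3 - <<'E'
from h import *
s=robot.sense(); print(s["clock"],s["tcp_pos"],s["opening"])
for n in ["scene","side"]:
    c=look(n,n+"10"); X=cloud(c); print(n,tab(X)); print(beam(X,-.02,.05))
    for m in robot.mark_of(n,"pointer_tip")[:2]: print(m, P(c,*m["point"]))
a=cv2.imread("pics/scene10.png")[230:400,310:510]; b=cv2.imread("pics/side10.png")[220:390,280:480]
cv2.imwrite("pics/z10.png",cv2.resize(np.hstack([a,b]),(800,340),interpolation=cv2.INTER_CUBIC))
E
```

```text
29.5 [ 0.5423 -0.0176  0.2364] 0.029920501630313137
scene (array([ 0.6056, -0.072 ]), np.float64(0.13625365292087516), array([0.0237, 0.0176]), 33)
(119, array([0.0484, 0.9988, 0.0071, 0.6114, 0.0148, 0.09  ], dtype=float32))
{'point': [195.8, 227.5], 'p': 0.71} [ 0.6009 -0.1511  0.085 ]
{'point': [201.3, 369.3], 'p': 0.55} [0.7938 0.2569 0.0435]
side (array([ 0.6034, -0.073 ]), np.float64(0.13328100473955615), array([0.0223, 0.0177]), 43)
(56, array([0.0426, 0.999 , 0.0133, 0.608 , 0.0182, 0.0922], dtype=float32))
{'point': [219.4, 262.7], 'p': 0.77} [ 0.6108 -0.0895  0.0325]
```

View pics/z10.png

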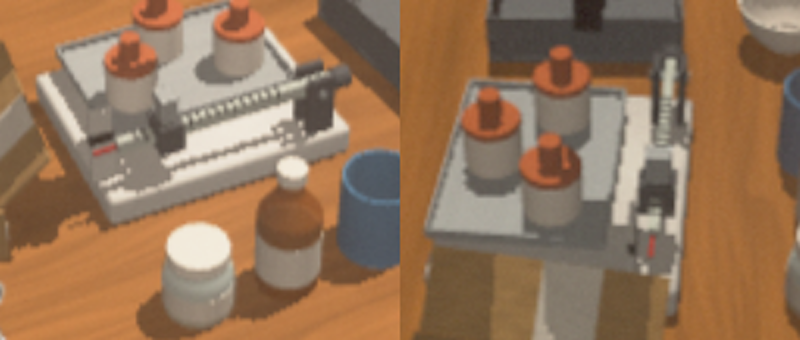

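The zoomed crops show the three jars on the pan, the poise near the pointer end, and the red pointer at about (103,148) by the index plate. The beam looks nearly level. A nearer look will confirm it.

>>> servo_tool([
  {"offset": [-0.037, -0.017, 0.006], "angular": [0, 0, 0], "claw": 0.03},
  {"offset": [-0.037, -0.017, 0.006], "angular": [0, 0, 0], "claw": 0.03},
  {"offset": [-0.037, -0.017, 0.006], "angular": [0, 0, 0], "claw": 0.03},
  {"offset": [-0.037, -0.017, 0.006], "angular": [0, 0, 0], "claw": 0.03},
  {"offset": [0, 0, 0], "angular": [0, 0, 0], "claw": 0.03},
])

```text
clock: 30.2
tcp_pos: [0.6895, -0.0929, 0.2087]
tcp_rot: [0.019, 1.0, 0.0, -0.002]
contact_force: [0.2, -0.0, -1.2]
opening: 0.0299
grasp_force: 0.0
```

Run:
```python
from h import *
s=robot.sense(); print(s["clock"],s["tcp_pos"],s["opening"])
c=look("wrist","w10"); X=cloud(c); print(tab(X)); print(beam(X,-.04,.055))
for m in robot.mark_of("wrist","pointer_tip")[:2]: print(m, P(c,*m["point"]))
```

```text
30.2 [ 0.6895 -0.0929  0.2087] 0.02985309822878708
(array([ 0.6035, -0.0714]), np.float64(0.13484954395632953), array([0.0242, 0.0178]), 667)
(1133, array([0.0527, 0.9984, 0.0223, 0.6077, 0.0073, 0.094 ], dtype=float32))
{'point': [101.8, 190.7], 'p': 0.62} [ 0.598  -0.167   0.0001]
```

View pics/w10.png

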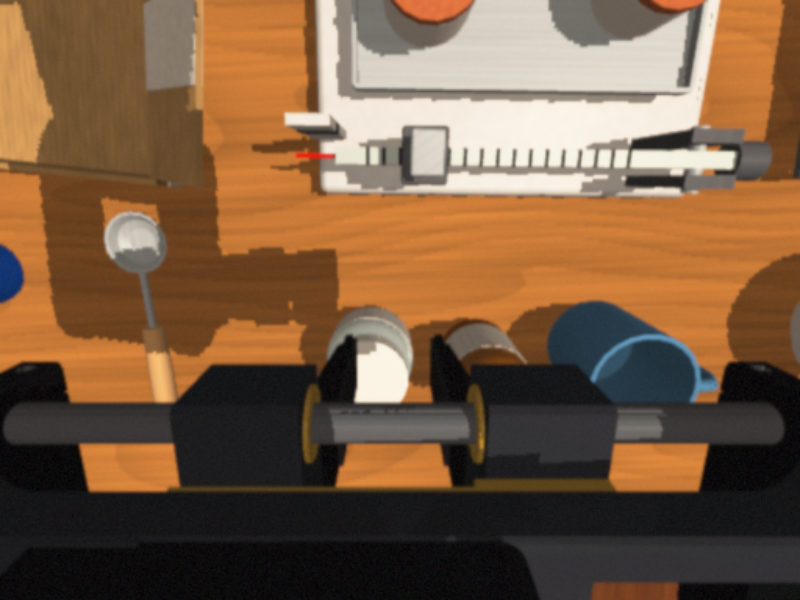

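The near view shows the poise at (427,153), with the red pointer at (315,156) beside the index plate. I'll measure the tilt from the beam's top edge.

Run:
```python
from h import *
for f,y0,y1 in [("w9",-.1,.03),("w10",-.04,.055),("w10",-.04,.02),("w10",-.165,-.09)]:
    X=cloud(dict(np.load(f+".npz"))); xc=.6093+.036*(X[...,1]-.046)
    m=(abs(X[...,0]-xc)<.006)&(X[...,2]>.075)&(X[...,2]<.14)&(X[...,1]>y0)&(X[...,1]<y1)
    q=X[m]; b=((q[:,1]-y0)/.005).astype(int)
    t=np.array([(np.median(q[b==i,1]),np.percentile(q[b==i,2],80)) for i in np.unique(b) if (b==i).sum()>5])
    k,_=np.polyfit(*t.T,1),0; r=t[:,1]-np.polyval(k,t[:,0]); g=abs(r)<.0025; print(f,len(q),np.polyfit(*t[g].T,1),t[:,1].round(4))
```

```text
w9 1493 [-0.104   0.1065] [0.1166 0.1159 0.1157 0.1153 0.1146 0.114  0.1135 0.1132 0.1124 0.1121
 0.1112 0.1112 0.1105 0.1098 0.1093 0.1089 0.1081 0.1076 0.1072 0.1069
 0.106  0.1061 0.1052 0.1049 0.1039 0.1072]
w10 1133 [0.0173 0.0947] [0.0942 0.0941 0.0943 0.0943 0.0942 0.0945 0.0948 0.0944 0.0947 0.095
 0.095  0.095  0.0954 0.0949 0.0952 0.0952 0.0954 0.0955 0.0958]
w10 726 [0.0176 0.0947] [0.0942 0.0941 0.0943 0.0943 0.0942 0.0945 0.0948 0.0944 0.0947 0.095
 0.095  0.095 ]
w10 442 [0.1818 0.1113] [0.0854 0.0854 0.0855 0.0859 0.0863 0.0925 0.0926 0.0926 0.0929 0.0928
 0.0928 0.0931]
```

The tilt is about +0.0175, inside the band but near its edge. I'll move the poise inward by about 4.5 mm.

>>> servo_tool([
  {"offset": [0.042, 0.009, 0], "angular": [0, 0, 0], "claw": 0.03},
  {"offset": [0.043, 0.01, 0.02], "angular": [0, 0, 0], "claw": 0.03},
  {"offset": [0, 0, 0.013], "angular": [0, 0, 0], "claw": 0.03},
  {"offset": [0, 0, 0], "angular": [0, 0, 0], "claw": 0.03},
  {"offset": [0, 0, 0], "angular": [0, 0, 0], "claw": 0.03},
])

```text
clock: 30.8
tcp_pos: [0.6042, -0.0687, 0.1812]
tcp_rot: [0.018, 1.0, -0.0, 0.001]
contact_force: [0.2, -0.2, -0.4]
opening: 0.03
grasp_force: 0.0
```

Run:
```python
from h import *
s=robot.sense(); print(s["clock"],s["tcp_pos"],s["tcp_rot"],s["opening"])
print(delta(.6052,-.0712,.120))
```

```text
30.8 [ 0.6042 -0.0687  0.1812] [ 0.0181  0.9998 -0.0003  0.0014] 0.03004815780220916
[-0.0009 -0.0024  0.0612]
```

>>> servo_tool([
  {"offset": [-0.001, -0.0024, 0.02], "angular": [0, 0, 0], "claw": 0.03},
  {"offset": [0, 0, 0.025], "angular": [0, 0, 0], "claw": 0.03},
  {"offset": [0, 0, 0.014], "angular": [0, 0, 0], "claw": 0.03},
  {"offset": [0, 0, 0], "angular": [0, 0, 0], "claw": 0.0195},
  {"offset": [0, 0, 0], "angular": [0, 0, 0], "claw": 0.0195},
  {"offset": [0, 0, 0], "angular": [0, 0, 0], "claw": 0.0195},
])

```text
clock: 31.4
tcp_pos: [0.6057, -0.0715, 0.1223]
tcp_rot: [0.018, 1.0, -0.0, 0.001]
contact_force: [0.1, -0.5, -0.4]
opening: 0.0195
grasp_force: 0.0
```

>>> servo_tool([
  {"offset": [0, 0.0025, 0], "angular": [0, 0, 0], "claw": 0.0195},
  {"offset": [0, 0.0025, 0], "angular": [0, 0, 0], "claw": 0.0195},
  {"offset": [0, 0, 0], "angular": [0, 0, 0], "claw": 0.0195},
  {"offset": [0, 0, 0], "angular": [0, 0, 0], "claw": 0.0195},
])

```text
clock: 31.8
tcp_pos: [0.6047, -0.0663, 0.1209]
tcp_rot: [0.018, 1.0, -0.0, 0.0]
contact_force: [0.3, -1.4, 0.0]
opening: 0.0196
grasp_force: 0.7
```

>>> servo_tool([
  {"offset": [0, 0, 0], "angular": [0, 0, 0], "claw": 0.03},
  {"offset": [0, 0, 0], "angular": [0, 0, 0], "claw": 0.03},
  {"offset": [0, 0, -0.02], "angular": [0, 0, 0], "claw": 0.03},
  {"offset": [0, 0, -0.03], "angular": [0, 0, 0], "claw": 0.03},
  {"offset": [-0.02, 0, -0.03], "angular": [0, 0, 0], "claw": 0.03},
  {"offset": [-0.03, -0.01, -0.01], "angular": [0, 0, 0], "claw": 0.03},
  {"offset": [-0.035, -0.01, 0], "angular": [0, 0, 0], "claw": 0.03},
  {"offset": [0, 0, 0], "angular": [0, 0, 0], "claw": 0.03},
])

```text
clock: 32.6
tcp_pos: [0.691, -0.0904, 0.2096]
tcp_rot: [0.019, 1.0, 0.0, 0.0]
contact_force: [1.0, 0.5, -0.4]
opening: 0.03
grasp_force: 0.0
```

>>> servo_tool([
  {"offset": [0, 0, 0], "angular": [0, 0, 0], "claw": 0.03},
  {"offset": [0, 0, 0], "angular": [0, 0, 0], "claw": 0.03},
  {"offset": [0, 0, 0], "angular": [0, 0, 0], "claw": 0.03},
  {"offset": [0, 0, 0], "angular": [0, 0, 0], "claw": 0.03},
  {"offset": [0, 0, 0], "angular": [0, 0, 0], "claw": 0.03},
  {"offset": [0, 0, 0], "angular": [0, 0, 0], "claw": 0.03},
  {"offset": [0, 0, 0], "angular": [0, 0, 0], "claw": 0.03},
  {"offset": [0, 0, 0], "angular": [0, 0, 0], "claw": 0.03},
])

```text
clock: 33.4
tcp_pos: [0.6886, -0.0893, 0.2105]
tcp_rot: [0.018, 1.0, -0.0, 0.0]
contact_force: [-0.0, -1.1, -0.1]
opening: 0.0301
grasp_force: 0.0
```

>>> servo_tool([
  {"offset": [0, 0, 0], "angular": [0, 0, 0], "claw": 0.03},
  {"offset": [0, 0, 0], "angular": [0, 0, 0], "claw": 0.03},
  {"offset": [0, 0, 0], "angular": [0, 0, 0], "claw": 0.03},
  {"offset": [0, 0, 0], "angular": [0, 0, 0], "claw": 0.03},
  {"offset": [0, 0, 0], "angular": [0, 0, 0], "claw": 0.03},
  {"offset": [0, 0, 0], "angular": [0, 0, 0], "claw": 0.03},
  {"offset": [0, 0, 0], "angular": [0, 0, 0], "claw": 0.03},
  {"offset": [0, 0, 0], "angular": [0, 0, 0], "claw": 0.03},
])

```text
clock: 34.2
tcp_pos: [0.6887, -0.0893, 0.2105]
tcp_rot: [0.018, 1.0, -0.0, 0.0]
contact_force: [-0.2, -1.0, 0.7]
opening: 0.0297
grasp_force: 0.0
```

```bash
cat >> h.py <<'E'
def tilt(X,y0=-.04,y1=.055):
    xc=.6093+.036*(X[...,1]-.046)
    q=X[(abs(X[...,0]-xc)<.006)&(X[...,2]>.075)&(X[...,2]<.14)&(X[...,1]>y0)&(X[...,1]<y1)]; b=((q[:,1]-y0)/.005).astype(int)
    t=np.array([(np.median(q[b==i,1]),np.percentile(q[b==i,2],80)) for i in np.unique(b) if (b==i).sum()>5])
    g=abs(t[:,1]-np.polyval(np.polyfit(*t.T,1),t[:,0]))<.0025; return np.polyfit(*t[g].T,1)
E
python3 - <<'E'
from h import *
s=robot.sense(); print(s["clock"],s["tcp_pos"],s["opening"])
c=look("wrist","w11"); X=cloud(c); print(tab(X),tilt(X))
for j in jars(c,"wrist"): print(j)
E
```

```text
34.2 [ 0.6887 -0.0893  0.2105] 0.029663084633257272
(array([ 0.6039, -0.0653]), np.float64(0.1382653079703796), array([0.024 , 0.0185]), 670) [-0.0043  0.0967]
(0.96, 1375, array([ 0.5288, -0.0651]), np.float64(0.1116796196925055), array([0.0136, 0.0468]))
(0.87, 1247, array([0.5304, 0.0629]), np.float64(0.11131755884230418), array([0.0104, 0.036 ]))
(0.78, 358, array([ 0.684 , -0.4218]), np.float64(0.02175896021541225), array([0.0421, 0.0192]))
```

The tilt is now −0.004, at rest in the middle of the band and with only jars on the scale. Now the jars go to the basin.

>>> servo_tool([
  {"offset": [0.037, 0.0296, 0], "angular": [0, 0, 0], "claw": 0.05},
  {"offset": [0.0375, 0.0296, 0], "angular": [0, 0, 0], "claw": 0.05},
  {"offset": [0.0375, 0.0296, 0], "angular": [0, 0, 0], "claw": 0.05},
  {"offset": [0.0375, 0.0296, 0], "angular": [0, 0, 0], "claw": 0.05},
  {"offset": [0.0375, 0.0296, 0], "angular": [0, 0, 0], "claw": 0.05},
  {"offset": [0, 0, 0], "angular": [0, 0, 0], "claw": 0.05},
  {"offset": [0, 0, 0], "angular": [0, 0, 0], "claw": 0.05},
])

```text
clock: 35.0
tcp_pos: [0.507, 0.0659, 0.2109]
tcp_rot: [0.018, 1.0, -0.0, 0.001]
contact_force: [-0.6, 0.8, -0.6]
opening: 0.0498
grasp_force: 0.0
```

Run:
```python
from h import *
s=robot.sense(); print(s["clock"],s["tcp_pos"],s["tcp_rot"],s["opening"])
c=look("wrist","w12")
for j in jars(c,"wrist"): print(j)
print(delta(.507,.0658,.1175))
```

```text
35.0 [0.507  0.0659 0.2109] [ 0.0175  0.9998 -0.0002  0.0008] 0.04982502095119044
(0.88, 3278, array([ 0.5067, -0.064 ]), np.float64(0.13800030656785678), array([0.022 , 0.0215]))
(0.73, 3050, array([ 0.4455, -0.0014]), np.float64(0.1382584959403277), array([0.0216, 0.021 ]))
(0.58, 2675, array([0.5059, 0.066 ]), np.float64(0.1380998703407135), array([0.0208, 0.0211]))
[0.0012 0.0008 0.0935]
```

>>> servo_tool([
  {"offset": [0.0005, 0, 0.035], "angular": [0, 0, 0], "claw": 0.05},
  {"offset": [0, 0, 0.03], "angular": [0, 0, 0], "claw": 0.05},
  {"offset": [0, 0, 0.018], "angular": [0, 0, 0], "claw": 0.05},
  {"offset": [0, 0, 0.009], "angular": [0, 0, 0], "claw": 0.05},
  {"offset": [0, 0, 0], "angular": [0, 0, 0], "claw": 0.03},
  {"offset": [0, 0, 0], "angular": [0, 0, 0], "claw": 0.01},
  {"offset": [0, 0, 0], "angular": [0, 0, 0], "claw": 0.01},
  {"offset": [0, 0, 0], "angular": [0, 0, 0], "claw": 0.01},
])

```text
clock: 35.9
tcp_pos: [0.5077, 0.0654, 0.1199]
tcp_rot: [0.018, 1.0, 0.0, 0.001]
contact_force: [0.7, -0.8, -1.0]
opening: 0.0233
grasp_force: 0.0
```

>>> servo_tool([
  {"offset": [0, 0, 0], "angular": [0, 0, 0], "claw": 0.01},
  {"offset": [0, 0, -0.015], "angular": [0, 0, 0], "claw": 0.01},
  {"offset": [0, 0, -0.03], "angular": [0, 0, 0], "claw": 0.01},
  {"offset": [0, 0, -0.03], "angular": [0, 0, 0], "claw": 0.01},
  {"offset": [0, 0, -0.02], "angular": [0, 0, 0], "claw": 0.01},
  {"offset": [0, 0, 0], "angular": [0, 0, 0], "claw": 0.01},
])

```text
clock: 36.5
tcp_pos: [0.5087, 0.0655, 0.2181]
tcp_rot: [0.018, 1.0, 0.0, 0.004]
contact_force: [0.4, 0.1, -2.9]
opening: 0.0213
grasp_force: 30.0
```

>>> servo_tool([
  {"offset": [-0.0056, 0.028, 0], "angular": [0, 0, 0], "claw": 0.01},
  {"offset": [-0.0056, 0.04, 0], "angular": [0, 0, 0], "claw": 0.01},
  {"offset": [-0.0056, 0.042, 0], "angular": [0, 0, 0], "claw": 0.01},
  {"offset": [-0.0056, 0.042, 0], "angular": [0, 0, 0], "claw": 0.01},
  {"offset": [-0.0056, 0.042, 0], "angular": [0, 0, 0], "claw": 0.01},
  {"offset": [-0.0056, 0.042, 0], "angular": [0, 0, 0], "claw": 0.01},
  {"offset": [-0.0056, 0.04, 0], "angular": [0, 0, 0], "claw": 0.01},
  {"offset": [-0.0056, 0.033, 0], "angular": [0, 0, 0], "claw": 0.01},
])

```text
clock: 37.3
tcp_pos: [0.5618, 0.3744, 0.2113]
tcp_rot: [0.018, 1.0, -0.001, -0.001]
contact_force: [0.2, -0.5, -2.2]
opening: 0.0218
grasp_force: 30.0
```

>>> servo_tool([
  {"offset": [0, 0, 0], "angular": [0, 0, 0], "claw": 0.01},
  {"offset": [0, 0, 0], "angular": [0, 0, 0], "claw": 0.01},
])

```text
clock: 37.5
tcp_pos: [0.5618, 0.3726, 0.2114]
tcp_rot: [0.018, 1.0, -0.001, -0.001]
contact_force: [-0.5, -0.6, -2.3]
opening: 0.0213
grasp_force: 30.0
```

Run:
```python
from h import *
s=robot.sense(); print(s["clock"],s["tcp_pos"],s["tcp_rot"],s["opening"],s["contact_force"])
c=look("wrist","w13"); X=cloud(c)
for t,z in dict(basin=0,basin_in=.005).items():
    for m in robot.mark_of("wrist",t)[:2]: r,k=m["point"]; print(t,m["p"],P(c,r,k,z))
c2=look("side","s13")
for n,cc in (("wrist",c),("side",c2)):
    X=cloud(cc); m=(abs(X[...,2]-.005)<.004)&(abs(X[...,0]-.51)<.1)&(abs(X[...,1]-.33)<.1)
    q=X[(abs(X[...,2]-.0595)<.003)&(abs(X[...,0]-.51)<.14)&(abs(X[...,1]-.33)<.13)]
    print(n,len(q),q[:,:2].min(0),q[:,:2].max(0),cv2.minAreaRect((q[:,:2]*1000).astype(np.float32)))
X=cloud(c2)
for m in robot.outline_of("side","jar"):
    p=X[m["pixels"]]; print(m["p"],len(p),np.percentile(p,[3,50,97],axis=0).round(3).tolist())
```

```text
37.5 [0.5618 0.3726 0.2114] [ 0.0176  0.9998 -0.0011 -0.0014] 0.02130263259906913 [-0.4815 -0.6171 -2.2838]
basin 0.98 [0.515  0.3379 0.    ]
basin_in 0.87 [0.5178 0.333  0.005 ]
wrist 3282 [0.4004 0.2314] [0.6263 0.4387] ((513.6162109375, 335.0886535644531), (220.13482666015625, 200.25791931152344), 2.2064688205718994)
side 133 [0.4009 0.2243] [0.6261 0.4357] ((513.608154296875, 331.7047424316406), (219.68402099609375, 204.44778442382812), 2.8015685081481934)
0.92 736 [[0.654, -0.47, 0.007], [0.678, -0.454, 0.052], [0.704, -0.423, 0.081]]
0.7 464 [[0.483, -0.094, 0.063], [0.509, -0.082, 0.108], [0.532, -0.054, 0.138]]
0.68 590 [[0.448, -0.567, 0.039], [0.475, -0.551, 0.054], [0.499, -0.524, 0.081]]
0.57 303 [[0.534, 0.341, 0.021], [0.562, 0.35, 0.183], [0.586, 0.611, 0.204]]
0.56 413 [[0.424, -0.032, 0.065], [0.449, -0.021, 0.106], [0.472, 0.011, 0.137]]
```

View pics/w13.png

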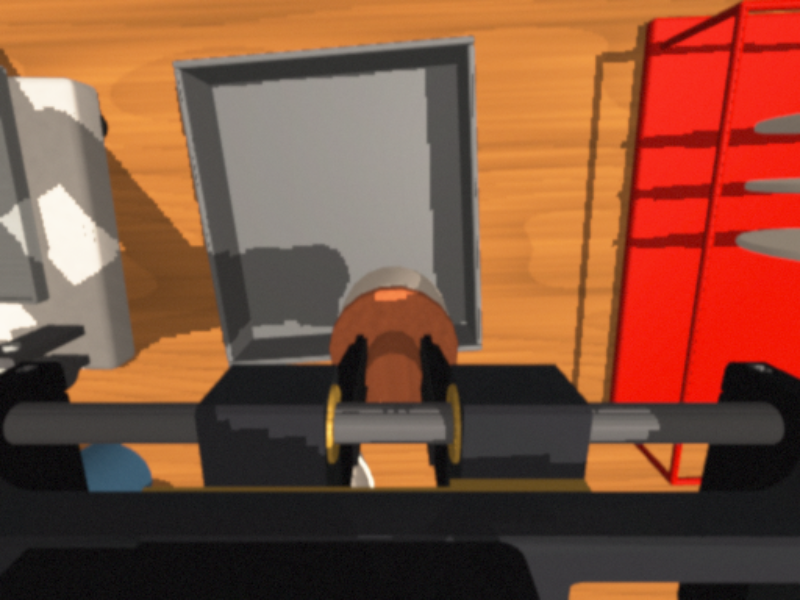

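The basin shows with its corners near (178,65), (472,40), (480,347) and (235,362), and the jar hangs inside its near corner. Now I'll lower it.

>>> servo_tool([
  {"offset": [0, 0, 0.045], "angular": [0, 0, 0], "claw": 0.01},
  {"offset": [0, 0, 0.045], "angular": [0, 0, 0], "claw": 0.01},
  {"offset": [0, 0, 0.03], "angular": [0, 0, 0], "claw": 0.01},
  {"offset": [0, 0, 0.015], "angular": [0, 0, 0], "claw": 0.01},
  {"offset": [0, 0, 0.009], "angular": [0, 0, 0], "claw": 0.01},
  {"offset": [0, 0, 0], "angular": [0, 0, 0], "claw": 0.01},
  {"offset": [0, 0, 0], "angular": [0, 0, 0], "claw": 0.01},
])

```text
clock: 38.45
tcp_pos: [0.5642, 0.3732, 0.0717]
tcp_rot: [0.018, 1.0, 0.001, 0.002]
contact_force: [0.7, 0.3, -2.1]
opening: 0.0211
grasp_force: 30.0
```

>>> servo_tool([
  {"offset": [0, 0, 0], "angular": [0, 0, 0], "claw": 0.045},
  {"offset": [0, 0, 0], "angular": [0, 0, 0], "claw": 0.045},
  {"offset": [0, 0, 0], "angular": [0, 0, 0], "claw": 0.045},
  {"offset": [0, 0, -0.02], "angular": [0, 0, 0], "claw": 0.05},
  {"offset": [0, 0, -0.04], "angular": [0, 0, 0], "claw": 0.05},
  {"offset": [0, 0, -0.045], "angular": [0, 0, 0], "claw": 0.05},
  {"offset": [0, 0, -0.035], "angular": [0, 0, 0], "claw": 0.05},
])

```text
clock: 39.15
tcp_pos: [0.5634, 0.373, 0.213]
tcp_rot: [0.018, 1.0, 0.001, 0.001]
contact_force: [0.4, -0.2, 0.0]
opening: 0.0502
grasp_force: 0.0
```

>>> servo_tool([
  {"offset": [0.0128, -0.047, 0], "angular": [0, 0, 0], "claw": 0.05},
  {"offset": [0.0128, -0.047, 0], "angular": [0, 0, 0], "claw": 0.05},
  {"offset": [0.0128, -0.047, 0], "angular": [0, 0, 0], "claw": 0.05},
  {"offset": [0.0128, -0.047, 0], "angular": [0, 0, 0], "claw": 0.05},
  {"offset": [0.0128, -0.047, 0], "angular": [0, 0, 0], "claw": 0.05},
  {"offset": [0.0128, -0.047, 0], "angular": [0, 0, 0], "claw": 0.05},
  {"offset": [0.0128, -0.047, 0], "angular": [0, 0, 0], "claw": 0.05},
  {"offset": [0.0128, -0.047, 0], "angular": [0, 0, 0], "claw": 0.05},
])

```text
clock: 39.95
tcp_pos: [0.446, -0.0009, 0.2102]
tcp_rot: [0.018, 1.0, -0.0, 0.001]
contact_force: [0.2, 0.3, 0.1]
opening: 0.0506
grasp_force: 0.0
```

>>> servo_tool([
  {"offset": [0, 0, 0], "angular": [0, 0, 0], "claw": 0.05},
  {"offset": [0, 0, 0], "angular": [0, 0, 0], "claw": 0.05},
])

```text
clock: 40.15
tcp_pos: [0.4468, -0.0002, 0.2102]
tcp_rot: [0.02, 1.0, 0.0, 0.001]
contact_force: [0.1, 1.2, -0.8]
opening: 0.0501
grasp_force: 0.0
```

Run:
```python
from h import *
s=robot.sense(); print(s["clock"],s["tcp_pos"],s["tcp_rot"],s["opening"],s["contact_force"])
c=look("wrist","w14")
for j in jars(c,"wrist"): print(j)
c=look("side","s14"); X=cloud(c)
for m in robot.outline_of("side","jar"):
    p=X[m["pixels"]]; print(m["p"],len(p),np.percentile(p,[3,50,97],axis=0).round(3).tolist())
print(delta(.4455,-.0014,.120))
```

```text
40.15 [ 0.4468 -0.0002  0.2102] [0.0197 0.9998 0.0002 0.0009] 0.05007339756392594 [ 0.1036  1.2213 -0.7981]
(0.97, 2806, array([ 0.4455, -0.002 ]), np.float64(0.14040027708582556), array([0.0218, 0.0208]))
(0.72, 1012, array([ 0.4968, -0.0597]), np.float64(0.11391510061768532), array([0.0371, 0.0458]))
(0.63, 154, array([0.5482, 0.35  ]), np.float64(0.0255457612187742), array([0.0133, 0.0105]))
(0.51, 10492, array([0.5167, 0.2622]), np.float64(0.059542030381847764), array([0.2217, 0.0644]))
0.78 455 [[0.483, -0.094, 0.064], [0.508, -0.083, 0.108], [0.531, -0.051, 0.139]]
0.69 294 [[0.537, 0.343, 0.008], [0.563, 0.355, 0.046], [0.589, 0.386, 0.084]]
0.66 770 [[0.654, -0.47, 0.001], [0.678, -0.454, 0.052], [0.705, -0.418, 0.081]]
0.61 454 [[0.422, -0.032, 0.061], [0.449, -0.019, 0.107], [0.473, 0.013, 0.138]]
0.6 604 [[0.448, -0.567, 0.005], [0.475, -0.551, 0.054], [0.498, -0.513, 0.081]]
[ 0.0015 -0.0032  0.0896]
```

>>> servo_tool([
  {"offset": [0.001, -0.0015, 0.035], "angular": [0, 0, 0], "claw": 0.05},
  {"offset": [0, 0, 0.028], "angular": [0, 0, 0], "claw": 0.05},
  {"offset": [0, 0, 0.016], "angular": [0, 0, 0], "claw": 0.05},
  {"offset": [0, 0, 0.009], "angular": [0, 0, 0], "claw": 0.05},
  {"offset": [0, 0, 0], "angular": [0, 0, 0], "claw": 0.03},
  {"offset": [0, 0, 0], "angular": [0, 0, 0], "claw": 0.01},
  {"offset": [0, 0, 0], "angular": [0, 0, 0], "claw": 0.01},
  {"offset": [0, 0, 0], "angular": [0, 0, 0], "claw": 0.01},
])

```text
clock: 41.15
tcp_pos: [0.4465, -0.001, 0.1227]
tcp_rot: [0.018, 1.0, -0.0, 0.001]
contact_force: [-0.6, -0.9, 0.0]
opening: 0.0236
grasp_force: 0.7
```

>>> servo_tool([
  {"offset": [0, 0, 0], "angular": [0, 0, 0], "claw": 0.01},
  {"offset": [0, 0, -0.015], "angular": [0, 0, 0], "claw": 0.01},
  {"offset": [0, 0, -0.03], "angular": [0, 0, 0], "claw": 0.01},
  {"offset": [0, 0, -0.03], "angular": [0, 0, 0], "claw": 0.01},
  {"offset": [0, 0, -0.02], "angular": [0, 0, 0], "claw": 0.01},
  {"offset": [0, 0, 0], "angular": [0, 0, 0], "claw": 0.01},
])

```text
clock: 41.75
tcp_pos: [0.4473, -0.0011, 0.2197]
tcp_rot: [0.018, 1.0, -0.0, 0.003]
contact_force: [0.9, 0.9, -2.7]
opening: 0.0211
grasp_force: 30.0
```

>>> servo_tool([
  {"offset": [-0.001, 0.03, 0], "angular": [0, 0, 0], "claw": 0.01},
  {"offset": [-0.001, 0.043, 0], "angular": [0, 0, 0], "claw": 0.01},
  {"offset": [-0.001, 0.046, 0], "angular": [0, 0, 0], "claw": 0.01},
  {"offset": [-0.001, 0.046, 0], "angular": [0, 0, 0], "claw": 0.01},
  {"offset": [-0.001, 0.046, 0], "angular": [0, 0, 0], "claw": 0.01},
  {"offset": [-0.001, 0.046, 0], "angular": [0, 0, 0], "claw": 0.01},
  {"offset": [-0.001, 0.043, 0], "angular": [0, 0, 0], "claw": 0.01},
  {"offset": [0, 0.035, 0], "angular": [0, 0, 0], "claw": 0.01},
])

```text
clock: 42.55
tcp_pos: [0.4636, 0.3354, 0.2137]
tcp_rot: [0.018, 1.0, -0.001, -0.002]
contact_force: [0.3, -0.1, -2.0]
opening: 0.021
grasp_force: 30.0
```

>>> servo_tool([
  {"offset": [0, 0, 0], "angular": [0, 0, 0], "claw": 0.01},
  {"offset": [0, 0, 0], "angular": [0, 0, 0], "claw": 0.01},
])

```text
clock: 42.75
tcp_pos: [0.4638, 0.3334, 0.214]
tcp_rot: [0.018, 1.0, -0.001, -0.002]
contact_force: [0.2, -0.8, -3.1]
opening: 0.0213
grasp_force: 30.0
```

>>> servo_tool([
  {"offset": [0, 0, 0.045], "angular": [0, 0, 0], "claw": 0.01},
  {"offset": [0, 0, 0.045], "angular": [0, 0, 0], "claw": 0.01},
  {"offset": [0, 0, 0.03], "angular": [0, 0, 0], "claw": 0.01},
  {"offset": [0, 0, 0.017], "angular": [0, 0, 0], "claw": 0.01},
  {"offset": [0, 0, 0.0095], "angular": [0, 0, 0], "claw": 0.01},
  {"offset": [0, 0, 0], "angular": [0, 0, 0], "claw": 0.01},
  {"offset": [0, 0, 0], "angular": [0, 0, 0], "claw": 0.01},
])

```text
clock: 43.45
tcp_pos: [0.4653, 0.3328, 0.0702]
tcp_rot: [0.019, 1.0, 0.0, 0.0]
contact_force: [-0.2, -0.5, -3.2]
opening: 0.0216
grasp_force: 30.0
```

>>> servo_tool([
  {"offset": [0, 0, 0], "angular": [0, 0, 0], "claw": 0.045},
  {"offset": [0, 0, 0], "angular": [0, 0, 0], "claw": 0.045},
  {"offset": [0, 0, 0], "angular": [0, 0, 0], "claw": 0.045},
  {"offset": [0, 0, -0.02], "angular": [0, 0, 0], "claw": 0.05},
  {"offset": [0, 0, -0.04], "angular": [0, 0, 0], "claw": 0.05},
  {"offset": [0, 0, -0.045], "angular": [0, 0, 0], "claw": 0.05},
  {"offset": [0, 0, -0.037], "angular": [0, 0, 0], "claw": 0.05},
])

```text
clock: 44.15
tcp_pos: [0.4653, 0.334, 0.2149]
tcp_rot: [0.018, 1.0, 0.001, 0.001]
contact_force: [0.2, -0.2, 0.6]
opening: 0.0501
grasp_force: 0.0
```

>>> servo_tool([
  {"offset": [-0.006, -0.049, 0], "angular": [0, 0, 0], "claw": 0.05},
  {"offset": [-0.0063, -0.049, 0], "angular": [0, 0, 0], "claw": 0.05},
  {"offset": [-0.0063, -0.049, 0], "angular": [0, 0, 0], "claw": 0.05},
  {"offset": [-0.0063, -0.049, 0], "angular": [0, 0, 0], "claw": 0.05},
  {"offset": [-0.0063, -0.049, 0], "angular": [0, 0, 0], "claw": 0.05},
  {"offset": [-0.0063, -0.049, 0], "angular": [0, 0, 0], "claw": 0.05},
  {"offset": [-0.0063, -0.049, 0], "angular": [0, 0, 0], "claw": 0.05},
  {"offset": [-0.0063, -0.049, 0], "angular": [0, 0, 0], "claw": 0.05},
])

```text
clock: 44.95
tcp_pos: [0.5007, -0.0619, 0.2127]
tcp_rot: [0.018, 1.0, -0.0, 0.001]
contact_force: [0.6, -0.0, -0.5]
opening: 0.0501
grasp_force: 0.0
```

>>> servo_tool([
  {"offset": [0, 0, 0], "angular": [0, 0, 0], "claw": 0.05},
  {"offset": [0, 0, 0], "angular": [0, 0, 0], "claw": 0.05},
])

```text
clock: 45.15
tcp_pos: [0.5007, -0.0608, 0.2122]
tcp_rot: [0.02, 1.0, 0.0, 0.0]
contact_force: [0.3, 1.4, -0.1]
opening: 0.0503
grasp_force: 0.0
```

Run:
```python
from h import *
s=robot.sense(); print(s["clock"],s["tcp_pos"],s["tcp_rot"],s["opening"],s["contact_force"])
c=look("wrist","w15")
for j in jars(c,"wrist"): print(j)
print(delta(.5067,-.064,.1205))
c=look("side","s15"); X=cloud(c)
for m in robot.outline_of("side","jar"):
    p=X[m["pixels"]]; print(m["p"],len(p),np.percentile(p,[3,50,97],axis=0).round(3).tolist())
```

```text
45.15 [ 0.5007 -0.0608  0.2122] [0.0196 0.9998 0.0002 0.0002] 0.05025379362205804 [ 0.3447  1.4498 -0.0847]
(0.71, 2659, array([ 0.5066, -0.0646]), np.float64(0.14051997908351302), array([0.021 , 0.0211]))
[-0.0062 -0.0047  0.0916]
0.98 588 [[0.447, -0.566, 0.039], [0.475, -0.551, 0.054], [0.499, -0.524, 0.081]]
0.86 746 [[0.655, -0.47, 0.002], [0.679, -0.454, 0.052], [0.705, -0.424, 0.081]]
0.73 294 [[0.537, 0.341, 0.007], [0.563, 0.354, 0.048], [0.589, 0.382, 0.084]]
0.7 485 [[0.481, -0.094, 0.061], [0.509, -0.082, 0.106], [0.534, -0.047, 0.138]]
```

>>> servo_tool([
  {"offset": [-0.006, -0.0035, 0.035], "angular": [0, 0, 0], "claw": 0.05},
  {"offset": [0, 0, 0.03], "angular": [0, 0, 0], "claw": 0.05},
  {"offset": [0, 0, 0.016], "angular": [0, 0, 0], "claw": 0.05},
  {"offset": [0, 0, 0.009], "angular": [0, 0, 0], "claw": 0.05},
  {"offset": [0, 0, 0], "angular": [0, 0, 0], "claw": 0.03},
  {"offset": [0, 0, 0], "angular": [0, 0, 0], "claw": 0.01},
  {"offset": [0, 0, 0], "angular": [0, 0, 0], "claw": 0.01},
  {"offset": [0, 0, 0], "angular": [0, 0, 0], "claw": 0.01},
])

```text
clock: 46.15
tcp_pos: [0.5074, -0.0639, 0.1234]
tcp_rot: [0.018, 1.0, -0.0, 0.001]
contact_force: [-0.6, -0.4, 0.3]
opening: 0.0234
grasp_force: 1.0
```

>>> servo_tool([
  {"offset": [0, 0, 0], "angular": [0, 0, 0], "claw": 0.01},
  {"offset": [0, 0, -0.015], "angular": [0, 0, 0], "claw": 0.01},
  {"offset": [0, 0, -0.03], "angular": [0, 0, 0], "claw": 0.01},
  {"offset": [0, 0, -0.03], "angular": [0, 0, 0], "claw": 0.01},
  {"offset": [0, 0, -0.02], "angular": [0, 0, 0], "claw": 0.01},
  {"offset": [0, 0, 0], "angular": [0, 0, 0], "claw": 0.01},
])

```text
clock: 46.75
tcp_pos: [0.5084, -0.064, 0.2214]
tcp_rot: [0.018, 1.0, -0.001, 0.004]
contact_force: [1.2, -0.5, -3.0]
opening: 0.0211
grasp_force: 30.0
```

>>> servo_tool([
  {"offset": [-0.0057, 0.033, 0], "angular": [0, 0, 0], "claw": 0.01},
  {"offset": [-0.0057, 0.046, 0], "angular": [0, 0, 0], "claw": 0.01},
  {"offset": [-0.0057, 0.048, 0], "angular": [0, 0, 0], "claw": 0.01},
  {"offset": [-0.0057, 0.048, 0], "angular": [0, 0, 0], "claw": 0.01},
  {"offset": [-0.0057, 0.048, 0], "angular": [0, 0, 0], "claw": 0.01},
  {"offset": [-0.0057, 0.048, 0], "angular": [0, 0, 0], "claw": 0.01},
  {"offset": [-0.0057, 0.046, 0], "angular": [0, 0, 0], "claw": 0.01},
  {"offset": [-0.0057, 0.036, 0], "angular": [0, 0, 0], "claw": 0.01},
])

```text
clock: 47.55
tcp_pos: [0.5638, 0.2898, 0.2148]
tcp_rot: [0.018, 1.0, -0.0, -0.002]
contact_force: [0.2, -0.9, -1.7]
opening: 0.0215
grasp_force: 30.0
```

>>> servo_tool([
  {"offset": [0, 0, 0], "angular": [0, 0, 0], "claw": 0.01},
  {"offset": [0, 0, 0], "angular": [0, 0, 0], "claw": 0.01},
])

```text
clock: 47.75
tcp_pos: [0.5639, 0.2877, 0.2148]
tcp_rot: [0.017, 1.0, -0.001, -0.002]
contact_force: [-0.5, -0.4, -2.3]
opening: 0.0214
grasp_force: 30.0
```

Run:
```python
from h import *
print(delta(.565,.287,.069))
c=look("wrist","w16")
for j in jars(c,"wrist"): print(j)
```

```text
[-0.0016 -0.0004  0.1458]
(0.85, 2027, array([0.5624, 0.3722]), np.float64(0.08715590707096749), array([0.0205, 0.0212]))
(0.84, 2222, array([0.4639, 0.3326]), np.float64(0.08753723734814148), array([0.0216, 0.0212]))
(0.76, 810, array([0.5446, 0.287 ]), np.float64(0.198970951369357), array([0.018, 0.051]))
```

>>> servo_tool([
  {"offset": [-0.0015, 0, 0.045], "angular": [0, 0, 0], "claw": 0.01},
  {"offset": [0, 0, 0.045], "angular": [0, 0, 0], "claw": 0.01},
  {"offset": [0, 0, 0.03], "angular": [0, 0, 0], "claw": 0.01},
  {"offset": [0, 0, 0.017], "angular": [0, 0, 0], "claw": 0.01},
  {"offset": [0, 0, 0.01], "angular": [0, 0, 0], "claw": 0.01},
  {"offset": [0, 0, 0], "angular": [0, 0, 0], "claw": 0.01},
  {"offset": [0, 0, 0], "angular": [0, 0, 0], "claw": 0.01},
])

```text
clock: 48.55
tcp_pos: [0.5679, 0.2875, 0.0718]
tcp_rot: [0.019, 1.0, 0.001, 0.002]
contact_force: [0.0, 0.4, -1.9]
opening: 0.0215
grasp_force: 30.0
```

>>> servo_tool([
  {"offset": [0, 0, 0], "angular": [0, 0, 0], "claw": 0.045},
  {"offset": [0, 0, 0], "angular": [0, 0, 0], "claw": 0.045},
  {"offset": [0, 0, 0], "angular": [0, 0, 0], "claw": 0.045},
  {"offset": [0, 0, -0.02], "angular": [0, 0, 0], "claw": 0.045},
  {"offset": [0, 0, -0.04], "angular": [0, 0, 0], "claw": 0.03},
  {"offset": [0, 0, -0.045], "angular": [0, 0, 0], "claw": 0.03},
  {"offset": [0, 0, -0.037], "angular": [0, 0, 0], "claw": 0.03},
])

```text
clock: 49.25
tcp_pos: [0.567, 0.2876, 0.2151]
tcp_rot: [0.018, 1.0, 0.001, 0.001]
contact_force: [0.7, -0.0, -0.5]
opening: 0.031
grasp_force: 0.0
```

>>> servo_tool([
  {"offset": [-0.0066, -0.0438, 0], "angular": [0, 0, 0], "claw": 0.03},
  {"offset": [-0.0066, -0.0438, 0], "angular": [0, 0, 0], "claw": 0.03},
  {"offset": [-0.0066, -0.0438, 0], "angular": [0, 0, 0], "claw": 0.03},
  {"offset": [-0.0066, -0.0438, 0], "angular": [0, 0, 0], "claw": 0.03},
  {"offset": [-0.0066, -0.0438, 0], "angular": [0, 0, 0], "claw": 0.03},
  {"offset": [-0.0066, -0.0438, 0], "angular": [0, 0, 0], "claw": 0.03},
  {"offset": [-0.0066, -0.0438, 0], "angular": [0, 0, 0], "claw": 0.03},
  {"offset": [-0.0066, -0.0438, 0], "angular": [0, 0, 0], "claw": 0.03},
])

```text
clock: 50.05
tcp_pos: [0.6066, -0.0665, 0.2127]
tcp_rot: [0.018, 1.0, -0.0, 0.001]
contact_force: [1.1, 0.6, -0.1]
opening: 0.0302
grasp_force: 0.0
```

>>> servo_tool([
  {"offset": [0, 0, 0], "angular": [0, 0, 0], "claw": 0.03},
  {"offset": [0, 0, 0], "angular": [0, 0, 0], "claw": 0.03},
])

```text
clock: 50.25
tcp_pos: [0.6065, -0.0654, 0.2123]
tcp_rot: [0.019, 1.0, 0.0, 0.0]
contact_force: [-0.3, -0.4, -0.0]
opening: 0.0297
grasp_force: 0.0
```

```bash
sed -i 's/X\[...,2\]>.115/X[...,2]>.108/' h.py
python3 - <<'E'
from h import *
s=robot.sense(); print(s["clock"],s["tcp_pos"],s["tcp_rot"],s["opening"])
for n in ["scene","side"]:
    c=look(n,n+"17"); X=cloud(c); print(n,tab(X))
    if n=="scene": print(delta(.605,-.0655,.106))
    for m in robot.outline_of(n,"jar"):
        p=X[m["pixels"]]; print(m["p"],len(p),np.percentile(p,[3,50,97],axis=0).round(3).tolist())
E
```

```text
50.25 [ 0.6065 -0.0654  0.2123] [0.0193 0.9998 0.0002 0.0002] 0.029735841290568044
scene (array([ 0.5977, -0.1041]), np.float64(0.12456933953119195), array([0.0398, 0.0871]), 39)
[ 0.0014 -0.0012  0.1062]
0.78 248 [[0.546, 0.344, 0.022], [0.574, 0.363, 0.058], [0.593, 0.396, 0.088]]
0.72 281 [[0.447, 0.304, 0.011], [0.477, 0.323, 0.053], [0.494, 0.355, 0.089]]
0.68 449 [[0.667, -0.466, 0.009], [0.697, -0.443, 0.053], [0.71, -0.417, 0.083]]
0.62 377 [[0.462, -0.57, 0.01], [0.489, -0.546, 0.052], [0.501, -0.523, 0.083]]
0.61 227 [[0.546, 0.26, 0.031], [0.579, 0.279, 0.059], [0.597, 0.309, 0.087]]
side (array([ 0.5978, -0.1057]), np.float64(0.12200340675779228), array([0.0339, 0.0879]), 50)
0.91 761 [[0.654, -0.47, 0.002], [0.678, -0.454, 0.052], [0.705, -0.423, 0.081]]
0.8 617 [[0.445, -0.566, -0.0], [0.475, -0.551, 0.053], [0.498, -0.523, 0.081]]
0.6 256 [[0.441, 0.302, 0.015], [0.467, 0.313, 0.052], [0.488, 0.342, 0.083]]
0.43 51 [[0.54, 0.345, 0.035], [0.548, 0.356, 0.056], [0.556, 0.385, 0.068]]
```

All three jars stand in the basin. Now I'll slide the poise home.

>>> servo_tool([
  {"offset": [0.001, -0.003, 0.04], "angular": [0, 0, 0], "claw": 0.034},
  {"offset": [0, 0, 0.035], "angular": [0, 0, 0], "claw": 0.034},
  {"offset": [0, 0, 0.02], "angular": [0, 0, 0], "claw": 0.034},
  {"offset": [0, 0, 0.014], "angular": [0, 0, 0], "claw": 0.034},
  {"offset": [0, 0, 0], "angular": [0, 0, 0], "claw": 0.024},
  {"offset": [0, 0, 0], "angular": [0, 0, 0], "claw": 0.024},
  {"offset": [0, 0, 0], "angular": [0, 0, 0], "claw": 0.024},
])

```text
clock: 51.15
tcp_pos: [0.6066, -0.0676, 0.105]
tcp_rot: [0.018, 1.0, -0.0, 0.002]
contact_force: [0.5, -0.2, -0.2]
opening: 0.0248
grasp_force: 0.0
```

>>> servo_tool([
  {"offset": [0, 0.008, -0.001], "angular": [0, 0, 0], "claw": 0.024},
  {"offset": [0, 0.015, -0.0018], "angular": [0, 0, 0], "claw": 0.024},
  {"offset": [0, 0.015, -0.0018], "angular": [0, 0, 0], "claw": 0.024},
  {"offset": [0, 0.015, -0.0018], "angular": [0, 0, 0], "claw": 0.024},
  {"offset": [0, 0.015, -0.0018], "angular": [0, 0, 0], "claw": 0.024},
  {"offset": [0, 0.015, -0.002], "angular": [0, 0, 0], "claw": 0.024},
  {"offset": [0, 0.015, -0.002], "angular": [0, 0, 0], "claw": 0.024},
  {"offset": [0, 0.008, -0.002], "angular": [0, 0, 0], "claw": 0.024},
])

```text
clock: 51.95
tcp_pos: [0.6091, 0.04, 0.1173]
tcp_rot: [0.018, 1.0, 0.0, -0.0]
contact_force: [1.1, -1.9, 0.2]
opening: 0.0241
grasp_force: 0.9
```

>>> servo_tool([
  {"offset": [0, 0, -0.001], "angular": [0, 0, 0], "claw": 0.024},
  {"offset": [0, 0, 0], "angular": [0, 0, 0], "claw": 0.024},
])

```text
clock: 52.15
tcp_pos: [0.6088, 0.0387, 0.1179]
tcp_rot: [0.018, 1.0, 0.0, -0.001]
contact_force: [0.5, -0.5, -0.2]
opening: 0.024
grasp_force: 0.0
```

Run:
```python
from h import *
s=robot.sense(); print(s["clock"],s["tcp_pos"],s["tcp_rot"],s["opening"],s["contact_force"])
print(delta(.6097,.0493,.121))
c=look("side","s18"); X=cloud(c)
q=X[(X[...,2]>.108)&(X[...,2]<.14)&(X[...,0]>.585)&(X[...,0]<.65)&(X[...,1]>-.12)&(X[...,1]<.065)]; print(len(q),np.percentile(q,[5,50,95],axis=0))
```

```text
52.15 [0.6088 0.0387 0.1179] [ 0.0181  0.9998  0.0002 -0.0006] 0.024048452033441504 [ 0.5421 -0.5021 -0.1903]
[-0.0005  0.0106 -0.0031]
49 [[0.5984 0.0166 0.1088]
 [0.6101 0.0206 0.1266]
 [0.6192 0.0297 0.1382]]
```

>>> servo_tool([
  {"offset": [0, 0.004, -0.001], "angular": [0, 0, 0], "claw": 0.024},
  {"offset": [0, 0.004, -0.001], "angular": [0, 0, 0], "claw": 0.022},
  {"offset": [0, 0.003, -0.001], "angular": [0, 0, 0], "claw": 0.02},
  {"offset": [0, 0, 0], "angular": [0, 0, 0], "claw": 0.02},
])

```text
clock: 52.6
tcp_pos: [0.6098, 0.0495, 0.1214]
tcp_rot: [0.018, 1.0, 0.0, 0.0]
contact_force: [-0.2, -1.3, 0.1]
opening: 0.0198
grasp_force: 0.4
```

>>> servo_tool([
  {"offset": [0, 0.001, 0], "angular": [0, 0, 0], "claw": 0.02},
  {"offset": [0, 0, 0], "angular": [0, 0, 0], "claw": 0.02},
])

```text
clock: 52.8
tcp_pos: [0.6098, 0.0502, 0.1213]
tcp_rot: [0.018, 1.0, -0.0, 0.0]
contact_force: [0.1, -1.7, 1.1]
opening: 0.0197
grasp_force: 0.6
```

>>> servo_tool([
  {"offset": [0, 0.001, 0], "angular": [0, 0, 0], "claw": 0.02},
  {"offset": [0, 0, 0], "angular": [0, 0, 0], "claw": 0.02},
])

```text
clock: 53.0
tcp_pos: [0.6098, 0.0513, 0.1212]
tcp_rot: [0.018, 1.0, 0.0, 0.0]
contact_force: [0.4, -1.0, 0.4]
opening: 0.0199
grasp_force: 0.5
```

Run:
```python
from h import *
s=robot.sense(); print(s["tcp_pos"],s["contact_force"],s["opening"],s["grasp_force"])
out=[]
for n in ["scene","side"]:
    c=look(n,n+"19"); X=cloud(c)
    q=X[(X[...,2]>.10)&(X[...,2]<.14)&(X[...,0]>.585)&(X[...,0]<.65)&(X[...,1]>-.12)&(X[...,1]<.075)]; print(len(q),np.percentile(q,[5,50,95],axis=0))
    try: print(tilt(X,-.12,.0))
    except Exception as e: print(e)
    r,k=(170,284) if n=="scene" else (167,262)
    out.append(cv2.resize(c["image"][r-50:r+50,k-65:k+65],(400,308),interpolation=cv2.INTER_CUBIC))
cv2.imwrite("pics/z19.png",np.hstack(out))
```

```text
[0.6098 0.0513 0.1212] [ 0.4272 -1.0398  0.4324] 0.019931138484587593 0.4803803935647011
136 [[0.6012 0.0353 0.1006]
 [0.6198 0.0478 0.1204]
 [0.6269 0.0632 0.1391]]
[0.0069 0.0967]
106 [[0.5954 0.0327 0.1009]
 [0.6102 0.0384 0.1106]
 [0.6248 0.0558 0.1381]]
[0.0206 0.0956]
```

View pics/z19.png

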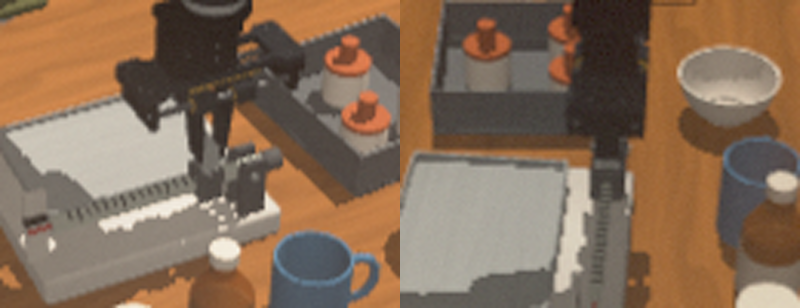

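The crops show the fingers on the poise tab close to the pivot tower, and jars standing in the basin. No stop has been felt yet, so I'll keep pushing gently.

>>> servo_tool([
  {"offset": [0, 0.001, 0], "angular": [0, 0, 0], "claw": 0.02},
  {"offset": [0, 0, 0], "angular": [0, 0, 0], "claw": 0.02},
])

```text
clock: 53.3
tcp_pos: [0.6097, 0.0523, 0.1212]
tcp_rot: [0.018, 1.0, -0.0, -0.0]
contact_force: [-1.2, -1.4, 0.6]
opening: 0.0203
grasp_force: 0.6
```

>>> servo_tool([
  {"offset": [0, 0.001, 0], "angular": [0, 0, 0], "claw": 0.02},
  {"offset": [0, 0, 0], "angular": [0, 0, 0], "claw": 0.02},
])

```text
clock: 53.5
tcp_pos: [0.6098, 0.0533, 0.1212]
tcp_rot: [0.018, 1.0, 0.0, 0.0]
contact_force: [0.0, -1.7, 1.1]
opening: 0.0199
grasp_force: 0.6
```

Run:
```python
from h import *
for f in ["scene0","scene1"]:
    try: X=cloud(dict(np.load(f+".npz")))
    except Exception: continue
    q=X[(X[...,2]>.122)&(X[...,2]<.145)&(X[...,0]>.585)&(X[...,0]<.65)&(X[...,1]>-.1)&(X[...,1]<.075)]; print(f,q.min(0),q.max(0),tilt(X,-.1,.0))
X=cloud(dict(np.load("side1.npz"))); q=X[(X[...,2]>.122)&(X[...,2]<.145)&(X[...,0]>.585)&(X[...,0]<.65)&(X[...,1]>-.1)&(X[...,1]<.075)]; print(q.min(0),q.max(0),tilt(X,-.1,.0))
```

```text
scene1 [0.5933 0.0287 0.1225] [0.624  0.0492 0.1375] [0.0747 0.0922]
[0.598  0.0263 0.1224] [0.6191 0.0457 0.1354] [0.0645 0.0902]
```

At the start the beam was tilted about +0.07, so the poise had been standing roughly 17 mm out from home. I'll keep pushing to the real stop.

>>> servo_tool([
  {"offset": [0, 0.0015, 0], "angular": [0, 0, 0], "claw": 0.02},
  {"offset": [0, 0, 0], "angular": [0, 0, 0], "claw": 0.02},
])

```text
clock: 53.7
tcp_pos: [0.6098, 0.055, 0.1211]
tcp_rot: [0.018, 1.0, 0.0, -0.0]
contact_force: [0.2, -0.7, 0.2]
opening: 0.0201
grasp_force: 0.4
```

>>> servo_tool([
  {"offset": [0, 0.0015, 0], "angular": [0, 0, 0], "claw": 0.02},
  {"offset": [0, 0, 0], "angular": [0, 0, 0], "claw": 0.02},
])

```text
clock: 53.9
tcp_pos: [0.6098, 0.0558, 0.1215]
tcp_rot: [0.018, 1.0, -0.001, -0.0]
contact_force: [-2.3, -3.6, 3.2]
opening: 0.0204
grasp_force: 2.0
```

>>> servo_tool([
  {"offset": [0, 0.001, 0], "angular": [0, 0, 0], "claw": 0.02},
  {"offset": [0, 0, 0], "angular": [0, 0, 0], "claw": 0.02},
])

```text
clock: 54.1
tcp_pos: [0.6099, 0.056, 0.1218]
tcp_rot: [0.018, 1.0, -0.001, -0.0]
contact_force: [-2.8, -6.3, 3.3]
opening: 0.0204
grasp_force: 3.2
```

>>> servo_tool([
  {"offset": [0, -0.002, 0], "angular": [0, 0, 0], "claw": 0.021},
  {"offset": [0, 0, -0.02], "angular": [0, 0, 0], "claw": 0.021},
  {"offset": [0, 0, -0.04], "angular": [0, 0, 0], "claw": 0.0},
  {"offset": [-0.03, -0.03, -0.02], "angular": [0, 0, 0], "claw": 0.0},
  {"offset": [-0.03, -0.03, -0.01], "angular": [0, 0, 0], "claw": 0.0},
  {"offset": [-0.02, 0, 0], "angular": [0, 0, 0], "claw": 0.0},
  {"offset": [0, 0, 0], "angular": [0, 0, 0], "claw": 0.0},
  {"offset": [0, 0, 0], "angular": [0, 0, 0], "claw": 0.0},
])

```text
clock: 54.9
tcp_pos: [0.6869, -0.0069, 0.2098]
tcp_rot: [0.018, 1.0, 0.001, -0.001]
contact_force: [0.2, 0.3, -0.3]
opening: 0.0009
grasp_force: 0.0
```

>>> servo_tool([
  {"offset": [0, 0, 0], "angular": [0, 0, 0], "claw": 0.0},
  {"offset": [0, 0, 0], "angular": [0, 0, 0], "claw": 0.0},
  {"offset": [0, 0, 0], "angular": [0, 0, 0], "claw": 0.0},
  {"offset": [0, 0, 0], "angular": [0, 0, 0], "claw": 0.0},
  {"offset": [0, 0, 0], "angular": [0, 0, 0], "claw": 0.0},
  {"offset": [0, 0, 0], "angular": [0, 0, 0], "claw": 0.0},
  {"offset": [0, 0, 0], "angular": [0, 0, 0], "claw": 0.0},
  {"offset": [0, 0, 0], "angular": [0, 0, 0], "claw": 0.0},
])

```text
clock: 55.7
tcp_pos: [0.6876, -0.0077, 0.2112]
tcp_rot: [0.018, 1.0, 0.0, 0.0]
contact_force: [-0.7, 0.4, -1.2]
opening: 0.0003
grasp_force: 0.0
```

Run:
```python
from h import *
s=robot.sense(); print(s["clock"],s["tcp_pos"],s["opening"])
c=look("wrist","w20"); X=cloud(c); print(tilt(X,-.12,.03))
q=X[(X[...,2]>.122)&(X[...,2]<.145)&(X[...,0]>.585)&(X[...,0]<.65)&(X[...,1]>-.1)&(X[...,1]<.075)]; print(q.min(0),q.max(0))
```

```text
55.7 [ 0.6876 -0.0077  0.2112] 0.0002943121170273867
[0.0007 0.0965]
[0.5981 0.0447 0.122 ] [0.622  0.0634 0.1388]
```

View pics/w20.png

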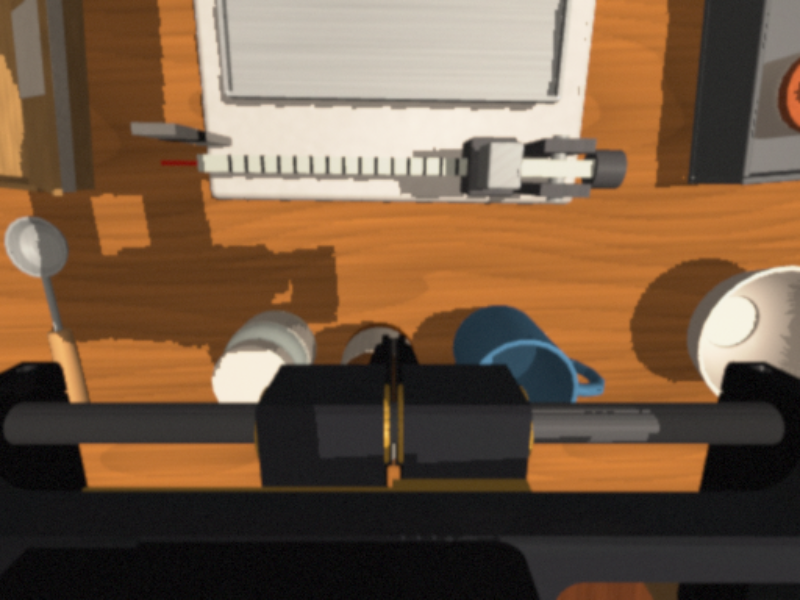

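The picture shows the poise beside the pivot tower at (497,165), with the beam level at 0.0007 tilt. To be sure it is seated, I'll give it one push with closed fingers from the pointer side.

>>> servo_tool([
  {"offset": [0.04, 0.008, 0], "angular": [0, 0, 0], "claw": 0.0},
  {"offset": [0.04, 0.006, 0.02], "angular": [0, 0, 0], "claw": 0.0},
  {"offset": [0, 0, 0.03], "angular": [0, 0, 0], "claw": 0.0},
  {"offset": [0, 0, 0.025], "angular": [0, 0, 0], "claw": 0.0},
  {"offset": [0, 0, 0.014], "angular": [0, 0, 0], "claw": 0.0},
  {"offset": [0, 0, 0], "angular": [0, 0, 0], "claw": 0.0},
])

```text
clock: 56.35
tcp_pos: [0.6066, 0.0093, 0.1196]
tcp_rot: [0.018, 1.0, 0.0, -0.002]
contact_force: [-0.2, -0.1, 0.4]
opening: 0.0006
grasp_force: 0.0
```

>>> servo_tool([
  {"offset": [0, 0.01, 0], "angular": [0, 0, 0], "claw": 0.0},
  {"offset": [0, 0.01, 0], "angular": [0, 0, 0], "claw": 0.0},
  {"offset": [0, 0, 0], "angular": [0, 0, 0], "claw": 0.0},
])

```text
clock: 56.65
tcp_pos: [0.6101, 0.0307, 0.1239]
tcp_rot: [0.018, 1.0, 0.0, 0.001]
contact_force: [0.0, 0.2, 0.4]
opening: 0.0006
grasp_force: 0.0
```

>>> servo_tool([
  {"offset": [0, 0.001, 0], "angular": [0, 0, 0], "claw": 0.0},
  {"offset": [0, 0, 0], "angular": [0, 0, 0], "claw": 0.0},
])

```text
clock: 56.85
tcp_pos: [0.6093, 0.0305, 0.1228]
tcp_rot: [0.018, 1.0, -0.0, 0.0]
contact_force: [-0.2, -0.9, 0.3]
opening: 0.0006
grasp_force: 0.0
```

>>> servo_tool([
  {"offset": [0, 0.001, 0], "angular": [0, 0, 0], "claw": 0.0},
  {"offset": [0, 0.001, 0], "angular": [0, 0, 0], "claw": 0.0},
  {"offset": [0, 0, 0], "angular": [0, 0, 0], "claw": 0.0},
])

```text
clock: 57.15
tcp_pos: [0.6089, 0.0322, 0.1222]
tcp_rot: [0.018, 1.0, 0.0, -0.0]
contact_force: [0.2, -0.4, 1.4]
opening: 0.0005
grasp_force: 0.0
```

>>> servo_tool([
  {"offset": [0, 0.001, 0], "angular": [0, 0, 0], "claw": 0.0},
  {"offset": [0, 0, 0], "angular": [0, 0, 0], "claw": 0.0},
])

```text
clock: 57.35
tcp_pos: [0.609, 0.0333, 0.1221]
tcp_rot: [0.018, 1.0, 0.0, -0.0]
contact_force: [-0.1, 0.7, 0.2]
opening: 0.0002
grasp_force: 0.0
```

>>> servo_tool([
  {"offset": [0, 0.001, 0], "angular": [0, 0, 0], "claw": 0.0},
  {"offset": [0, 0, 0], "angular": [0, 0, 0], "claw": 0.0},
])

```text
clock: 57.55
tcp_pos: [0.609, 0.0344, 0.1221]
tcp_rot: [0.018, 1.0, 0.0, -0.0]
contact_force: [-0.1, -0.8, 0.2]
opening: 0.0003
grasp_force: 0.0
```

>>> servo_tool([
  {"offset": [0, 0.0015, 0], "angular": [0, 0, 0], "claw": 0.0},
  {"offset": [0, 0, 0], "angular": [0, 0, 0], "claw": 0.0},
])

```text
clock: 57.75
tcp_pos: [0.6091, 0.0359, 0.1222]
tcp_rot: [0.018, 1.0, 0.0, -0.0]
contact_force: [-0.4, 0.3, 0.4]
opening: 0.0004
grasp_force: 0.0
```

>>> servo_tool([
  {"offset": [0, 0.001, 0], "angular": [0, 0, 0], "claw": 0.0},
  {"offset": [0, 0, 0], "angular": [0, 0, 0], "claw": 0.0},
])

```text
clock: 57.95
tcp_pos: [0.6091, 0.0369, 0.1221]
tcp_rot: [0.018, 1.0, 0.0, -0.0]
contact_force: [-0.5, 0.1, 0.6]
opening: 0.0004
grasp_force: 0.0
```

>>> servo_tool([
  {"offset": [0, 0.001, 0], "angular": [0, 0, 0], "claw": 0.0},
  {"offset": [0, 0, 0], "angular": [0, 0, 0], "claw": 0.0},
])

```text
clock: 58.15
tcp_pos: [0.6092, 0.0378, 0.1222]
tcp_rot: [0.018, 1.0, -0.0, 0.0]
contact_force: [-0.4, 0.1, 0.2]
opening: 0.0004
grasp_force: 0.0
```

>>> servo_tool([
  {"offset": [0, 0.001, 0], "angular": [0, 0, 0], "claw": 0.0},
  {"offset": [0, 0, 0], "angular": [0, 0, 0], "claw": 0.0},
])

```text
clock: 58.35
tcp_pos: [0.6094, 0.0387, 0.1224]
tcp_rot: [0.018, 1.0, -0.0, 0.0]
contact_force: [-0.3, -1.1, 0.2]
opening: 0.0005
grasp_force: 0.6
```

>>> servo_tool([
  {"offset": [0, 0.001, 0], "angular": [0, 0, 0], "claw": 0.0},
  {"offset": [0, 0, 0], "angular": [0, 0, 0], "claw": 0.0},
])

```text
clock: 58.55
tcp_pos: [0.6095, 0.0396, 0.1225]
tcp_rot: [0.018, 1.0, -0.0, 0.0]
contact_force: [0.0, -1.4, 2.2]
opening: 0.0
grasp_force: 1.0
```

>>> servo_tool([
  {"offset": [0, 0.001, 0], "angular": [0, 0, 0], "claw": 0.0},
  {"offset": [0, 0, 0], "angular": [0, 0, 0], "claw": 0.0},
])

```text
clock: 58.75
tcp_pos: [0.6095, 0.0407, 0.1224]
tcp_rot: [0.018, 1.0, -0.0, 0.0]
contact_force: [0.5, -2.6, 1.0]
opening: 0.0001
grasp_force: 1.2
```

>>> servo_tool([
  {"offset": [0, 0.001, 0], "angular": [0, 0, 0], "claw": 0.0},
  {"offset": [0, 0, 0], "angular": [0, 0, 0], "claw": 0.0},
])

```text
clock: 58.95
tcp_pos: [0.6095, 0.0418, 0.1223]
tcp_rot: [0.018, 1.0, -0.0, 0.0]
contact_force: [0.2, -2.7, 2.3]
opening: 0.0005
grasp_force: 1.5
```

The poise is still moving, so the earlier block was the leading finger against the tower. Continuing.

>>> servo_tool([
  {"offset": [0, 0.001, 0], "angular": [0, 0, 0], "claw": 0.0},
  {"offset": [0, 0, 0], "angular": [0, 0, 0], "claw": 0.0},
])

```text
clock: 59.15
tcp_pos: [0.6095, 0.0424, 0.1225]
tcp_rot: [0.018, 1.0, -0.0, 0.0]
contact_force: [-0.5, -5.0, 3.1]
opening: 0.0003
grasp_force: 2.7
```

>>> servo_tool([
  {"offset": [0, 0.001, 0], "angular": [0, 0, 0], "claw": 0.0},
  {"offset": [0, 0, 0], "angular": [0, 0, 0], "claw": 0.0},
])

```text
clock: 59.35
tcp_pos: [0.6096, 0.0425, 0.1226]
tcp_rot: [0.018, 1.0, -0.001, 0.0]
contact_force: [-0.9, -7.6, 4.6]
opening: 0.0005
grasp_force: 4.1
```

>>> servo_tool([
  {"offset": [0, 0.001, 0], "angular": [0, 0, 0], "claw": 0.0},
  {"offset": [0, 0, 0], "angular": [0, 0, 0], "claw": 0.0},
])

```text
clock: 59.55
tcp_pos: [0.6096, 0.0426, 0.1227]
tcp_rot: [0.018, 1.0, -0.002, 0.0]
contact_force: [-1.0, -10.7, 4.9]
opening: 0.0007
grasp_force: 5.5
```

Run:
```python
from h import *
s=robot.sense(); print(s["tcp_pos"],s["contact_force"])
for n in ["scene","side"]:
    c=look(n,n+"21"); X=cloud(c); print(tilt(X,-.12,.0))
    q=X[(X[...,2]>.105)&(X[...,2]<.145)&(X[...,0]>.585)&(X[...,0]<.65)&(X[...,1]>-.1)&(X[...,1]<.12)]; print(np.percentile(q,[3,50,97],axis=0))
```

```text
[0.6096 0.0426 0.1227] [ -1.0467 -10.6977   4.9442]
[-0.1053  0.1072]
[[ 0.5993 -0.0938  0.1053]
 [ 0.6114  0.0384  0.1116]
 [ 0.6285  0.1055  0.1423]]
[-0.1041  0.1046]
[[ 0.5954 -0.0952  0.1054]
 [ 0.6062  0.0352  0.1112]
 [ 0.6254  0.063   0.1412]]
```

The push is at 10.7 N against poise friction of 1.5 N, and the tab no longer moves, so the poise is firmly home. The beam tilt comes only from the push. I'll retreat and check.

>>> servo_tool([
  {"offset": [0, -0.008, 0], "angular": [0, 0, 0], "claw": 0.0},
  {"offset": [0, -0.01, -0.02], "angular": [0, 0, 0], "claw": 0.0},
  {"offset": [0, -0.01, -0.04], "angular": [0, 0, 0], "claw": 0.0},
  {"offset": [-0.03, -0.01, -0.03], "angular": [0, 0, 0], "claw": 0.0},
  {"offset": [-0.03, 0.015, -0.01], "angular": [0, 0, 0], "claw": 0.0},
  {"offset": [-0.02, 0.0, 0], "angular": [0, 0, 0], "claw": 0.0},
  {"offset": [0, 0, 0], "angular": [0, 0, 0], "claw": 0.0},
  {"offset": [0, 0, 0], "angular": [0, 0, 0], "claw": 0.0},
])

```text
clock: 60.45
tcp_pos: [0.6876, 0.0195, 0.2203]
tcp_rot: [0.018, 1.0, 0.001, -0.002]
contact_force: [-0.1, -1.2, -0.1]
opening: 0.0004
grasp_force: 0.0
```

>>> servo_tool([
  {"offset": [0, 0, 0], "angular": [0, 0, 0], "claw": 0.0},
  {"offset": [0, 0, 0], "angular": [0, 0, 0], "claw": 0.0},
  {"offset": [0, 0, 0], "angular": [0, 0, 0], "claw": 0.0},
  {"offset": [0, 0, 0], "angular": [0, 0, 0], "claw": 0.0},
  {"offset": [0, 0, 0], "angular": [0, 0, 0], "claw": 0.0},
  {"offset": [0, 0, 0], "angular": [0, 0, 0], "claw": 0.0},
  {"offset": [0, 0, 0], "angular": [0, 0, 0], "claw": 0.0},
  {"offset": [0, 0, 0], "angular": [0, 0, 0], "claw": 0.0},
])

```text
clock: 61.25
tcp_pos: [0.6886, 0.0188, 0.2222]
tcp_rot: [0.018, 1.0, 0.0, 0.0]
contact_force: [0.6, -0.2, 0.7]
opening: 0.0002
grasp_force: 0.0
```

Run:
```python
from h import *
s=robot.sense(); print(s["clock"],s["tcp_pos"],s["contact_force"])
c=look("wrist","w22"); X=cloud(c); print(tilt(X,-.12,.03))
q=X[(X[...,2]>.122)&(X[...,2]<.145)&(X[...,0]>.585)&(X[...,0]<.65)&(X[...,1]>-.1)&(X[...,1]<.075)]; print(q.min(0),q.max(0))
c=look("scene","scene22"); X=cloud(c)
for m in robot.outline_of("scene","jar"):
    p=X[m["pixels"]]; print(m["p"],len(p),np.percentile(p,[3,50,97],axis=0).round(3).tolist())
```

```text
61.25 [0.6886 0.0188 0.2222] [ 0.6099 -0.2098  0.6545]
[0.0001 0.0965]
[0.5983 0.0448 0.1221] [0.6221 0.0641 0.1389]
0.71 483 [[0.665, -0.466, 0.003], [0.697, -0.443, 0.052], [0.709, -0.416, 0.083]]
0.69 256 [[0.541, 0.343, 0.02], [0.574, 0.363, 0.058], [0.592, 0.396, 0.089]]
0.69 431 [[0.459, -0.571, 0.005], [0.488, -0.546, 0.051], [0.501, -0.521, 0.082]]
0.52 282 [[0.446, 0.304, 0.013], [0.477, 0.323, 0.055], [0.495, 0.354, 0.087]]
0.49 240 [[0.548, 0.261, 0.013], [0.579, 0.28, 0.059], [0.598, 0.33, 0.087]]
0.36 960 [[0.731, 0.044, 0.003], [0.78, 0.082, 0.055], [0.808, 0.15, 0.091]]
```

View pics/scene22.png

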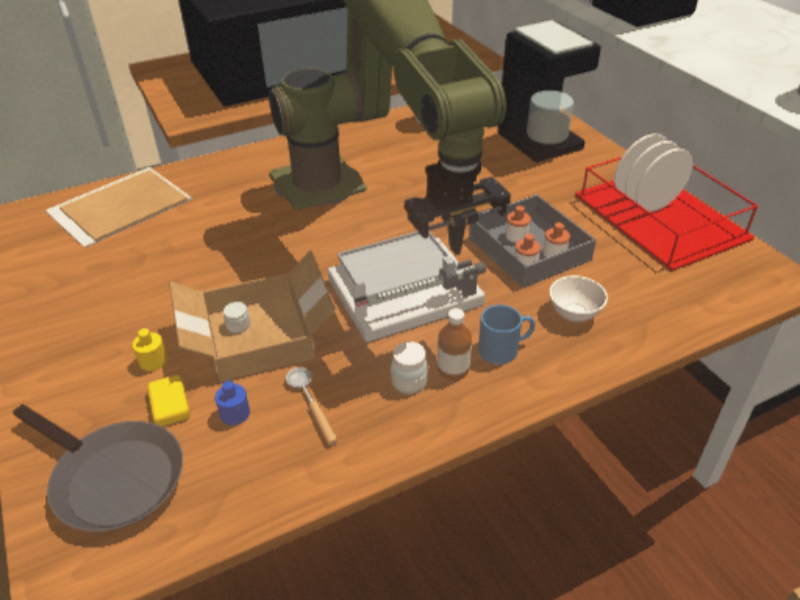

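The final picture shows the three jars upright in the basin at about (517,222), (527,245) and (557,237). The tin is in the carton at (236,317), both flaps are folded out, the poise is home with the beam level, and the bystanders have not moved. Handing in.

```bash
python3 -c "
from plant import robot
print(robot.sign_off())"
```

```text
the job is handed in; nothing more can be done
None
```

The job is handed in: both flaps are folded well outward, the three jars were weighed with the pointer at rest in the black band, all three now stand in the basin, and the poise is home.

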